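# File the key sample boards away

### The arm

A 6-joint arm with a two-finger parallel gripper is mounted at the origin on the work surface. World frame = base frame: x ahead of the robot, y to its left, z up, the work surface at z = 0. Lengths are in mm, angles in degrees, forces in N, time in s.
With the tool pointing down it reaches from about 325 to 750 mm from the base axis. Payload 7.6 kg.
Tool frame: the origin (TCP) lies at the very end of the fingers, on their centre line; the grasp point (between the pads) lies 19 mm behind it (ctrl.grip_point_offset is the z of the grasp point in the tool frame, in mm); z points along the fingers, y is the line along which they close (so a half turn about z gives the same grasp; the last joint's range is limited). The gripper opens to 85 mm and grips with 20 to 120 N. Pads are 22 mm wide; open, the fingers measure 114 mm over their backs; the gripper's body (76 mm by 85 mm) begins 54 mm behind the grasp point. The pads swing forward as they close: fully open they stand 13 mm farther back than shut.
Start: joints at [59.055, 2.991, 80.254, -0, 96.75, -4.028], TCP at [237.66, 468.149, 231.323] pointing down, gripper open.
Joint ranges: [-166.34, 166.34], [-52.06, 124.39], [6.96, 135.62], [-60.46, 240.46], [14.63, 156.25], [-167.68, 167.68]. Speed limits (degrees/s): [147.25, 147.25, 172.46, 180, 180, 180].

### API

Orientations are given as [roll, pitch, yaw] about the fixed x, y, z axes, in that order (R = Rz(yaw) Ry(pitch) Rx(roll)).
In Python, from plant import ctrl, snapshot gives the robot as it stands. The module is installed in compiled form; this text tells all that it offers.
- The arm moves only by the shell command python3 -m creep 'ROWS' [FORCE]. ROWS is JSON, a list of rows, each a list of 5 numbers: the shift along the tool's x, y, z as a fraction of full scale, then the turn about the tool's z as a fraction of full scale, then the gripper's target within -1 to 1 (fully open at 1, half-way at 0, shut at -1). A call has 1 to 8 rows; each row shifts and turns the commanded pose from where the row before left it, along the tool's axes as they then stand; what a row does not reach is not made up. Full scale, the value 1, is 20 mm for a shift and 90 degrees for a turn. A row lasts 1/10 s, in which the tool goes at most 50 mm and 8.59 degrees, less where a joint would pass 70% of its speed; a pose out of reach is approached as far as the arm can. A call with a number of a shift or a turn outside -1 to 1 is refused whole. A call with a gripper value outside its range is refused whole. The fingers move at their own pace and stop on an object; FORCE is the grip in N (left out, the last holds). Time passes only in rows, so rows that do not move let the fingers close. It gives the time, the measured TCP pose, the force, the opening and the grip force at its end, in the units of the state.
- ctrl.get_obs(): the state, without advancing time (a new reading comes with each control period).
- snapshot(name): name is "scene" or "top"; returns a dict with "pixels" (400x640x3 uint8, red, green, blue), "fx", "fy", "cx", "cy" (pixels), "k1" (the pictures are not rectified: a ray, as slopes to the right and down, at radius r is drawn at 1 + k1 r^2 times it, then the intrinsics apply), "pose" (4x4, takes a point from camera to world coordinates). Camera axes: x right, y down, z forward; pixel columns grow to the right and rows downward; lengths in mm; the calibration is good to about 2 mm. A picture is of the moment at which its call begins. There is no depth.
- ctrl.hand_in(): hands the job in; it is judged then, once.
The state is a dict: "time": time; "qpos": joint angles; "joint_velocities": joint speeds; "effort": joint torques, N m; "eef_pos": TCP position; "orientation": TCP orientation; "wrist_force": force on the tool from outside, world axes, zero at the start; "torque": the same for the moment, N m; "gripper_width": finger opening in mm; "finger_force": force on a finger pad.
Only numpy, scipy, OpenCV 4.12 (cv2) and the standard library are available. Lean on these libraries where they do the work, as an engineer would, in place of code of your own. Each camera call takes 0.05 s, during which the arm holds its last target. There are 200 camera calls.

### The job

Tidy the key-cutting counter: stand the carton of key blanks upright in the middle of the blue mat, and file every sample board that lies on the counter, including the yellow one behind the carton, upright in a free slot of the rack, header end (white band and studs) up and pushed fully home, one board to a slot. Leave the board already in the rack in its slot, and do not disturb the other things on the counter.

Things in the scene. Friction and masses are not known exactly. Their poses are not given: they have to be found in the camera images.
- board_red_mid (a point): centre of the red sample board, a slab 150 long, 46 wide, 14 thick, 0.3 kg, white band at its header end (may be absent); x runs along its length from foot to header, y across its width, z through its thickness. A round steel stud (11 mm) sticks out of each long edge, 63 mm from the centre towards the header, half-way through the thickness; 60 mm over the stud ends, whose flat faces are 6 mm across
- board_blue_mid (a point): centre of the blue sample board, a slab 150 long, 46 wide, 14 thick, 0.3 kg, white band at its header end (may be absent); axes and studs as the red one. Pinched firmly (50 N or more) across the two stud ends it keeps its angle; in a light grip (about 4 to 8 N) it is still carried but swings down to hang foot-down
- board_green_mid (a point): centre of the green sample board, a slab 150 long, 46 wide, 14 thick, 0.3 kg, white band at its header end (may be absent); axes and studs as the red one; lies flat at the start, centre 7 mm above the counter
- board_yellow_mid (a point): centre of the yellow sample board, a slab 150 long, 46 wide, 14 thick, 0.3 kg, white band at its header end; axes and studs as the red one; always present, it lies close behind the carton with its header towards it
- filed_a_mid (a point): centre of the orange sample board, same size and shape as the others, already standing in a slot of the rack, header up (here z is up, x through the thickness, y across the width). One of filed_a and filed_b is absent. Must stay in the rack.
- filed_b_mid (a point): centre of the white sample board, same size and shape as the others, already standing in a slot of the rack, header up (here z is up, x through the thickness, y across the width). One of filed_a and filed_b is absent. Must stay in the rack.
- slot0 (a point): middle of the floor of slot 0 of the rack; the rack is fixed, grey and aluminium, 200 long, 74 wide, 71 high, with five slots in a row 36 apart along x. Each slot is open at the top, 17 (x, takes a board's thickness) by 50 (y, takes its width), z up
- slot1 (a point): middle of the floor of slot 1 of the rack; as slot0. The floor is 6 above the counter, the straight walls are 56 deep, and lips sloping at 45 degrees rise 10 (between slots) or 6 (at the slot ends) above them and lead a board in
- slot2 (a point): middle of the floor of slot 2 of the rack; as slot0. A seated board stands on the floor, its centre 75 and its studs 138 above it
- slot3 (a point): middle of the floor of slot 3 of the rack; as slot0
- slot4 (a point): middle of the floor of slot 4 of the rack; as slot0
- carton_mid (a point): centre of the cardboard carton of key blanks, 80 (x) by 60 (y) by 100 tall (z, up), 0.3 kg; starts upright on the counter just in front of the yellow board's header
- mat: blue square mat, 110 by 110, 2 thick, fixed to the counter; origin at the middle of its underside
- oil: bystander: small yellow oil bottle, 130 tall; origin at its underside; leave it where it is
- mug: bystander: white mug, 90 tall; origin at its underside; leave it where it is
- driver: bystander: orange-handled screwdriver, 200 long; origin at its underside; leave it where it is
- brush: bystander: brush, 200 long; origin at its underside; leave it where it is
- tray: bystander: low steel tray 110 by 170, 25 high; origin at its underside; leave it where it is
- padlock: bystander: brass padlock lying flat, 56 wide, 24 tall; origin at its underside; leave it where it is
- jar: bystander: glass jar, 90 tall; origin at its underside; leave it where it is

How it is judged:
By the outcome, as a careful person would: the job done as asked, in the order asked, and still so for the second after the job is handed in, with the robot touching nothing.
Of filed_a, filed_b only 1 to 1 are there at a start; the rules pass over those that are not, and their reading is None.
Of board_red, board_blue, board_green only 2 to 3 are there at a start; the rules pass over those that are not, and their reading is None.
At some moment in a run one of board_yellow may be knocked a few centimetres aside while the robot is not near it.
Once in a run the grip may slacken for a moment while it holds something.
It also fails if it takes over 210 s, if anything falls off the work surface, if the arm or the gripper's body presses on something with over 40 N, if the wrist force passes 120 N, or if a joint passes its speed limit or range.

## Working session

There is one attempt and no reset: what is moved stays moved. The work goes in short steps, Python scripts to look and compute and a shell command to move; the robot and the scene stay as the last step left them, time stands still between calls to the robot, and variables do not carry over. Pictures are saved under pics/ and viewed, at most 14 in all, crops included, and the job is handed in when it is done.

```bash
mkdir -p pics; cat > h.py <<'E'
import numpy as np, cv2
from plant import ctrl, snapshot
def snap(n,f):
    s=snapshot(n); cv2.imwrite('pics/'+f,np.array(s['pixels'])[:,:,::-1]); np.save('pics/'+f+'.npy',s,allow_pickle=True); return s
def load(f): return np.load('pics/'+f+'.npy',allow_pickle=True).item()
def ray(s,u,v):
    K=np.array([[s['fx'],0,s['cx']],[0,s['fy'],s['cy']],[0,0,1.]])
    p=cv2.undistortPoints(np.array([[[u,v]]],float),K,np.array([s['k1'],0,0,0,0.]))[0,0]
    T=np.array(s['pose']); d=T[:3,:3]@[p[0],p[1],1]; return T[:3,3],d
def at(s,u,v,z):
    o,d=ray(s,u,v); return (o+d*(z-o[2])/d[2]).round(1)
E
python3 - <<'E'
from h import *
for n in('top','scene'):
    s=snap(n,n+'0.png'); print(s['fx'],s['cx'],s['k1'],np.array(s['pose']).round(2).tolist())
o=ctrl.get_obs(); print(o)
E
```

```text
406.9212454828124 320.5499996842637 -0.04309709047532564 [[-0.01, -0.98, 0.18, 286.92], [-1.0, 0.01, -0.01, -30.34], [0.01, -0.18, -0.98, 1558.98], [0.0, 0.0, 0.0, 1.0]]
390.5562255360404 310.9205436199257 0.03377154114904671 [[0.45, 0.49, -0.75, 1512.41], [0.89, -0.26, 0.36, -491.3], [-0.02, -0.83, -0.55, 771.31], [0.0, 0.0, 0.0, 1.0]]
{'time': 0.1, 'qpos': array([ 5.90541531e+01,  3.02496471e+00,  8.03057156e+01,  1.29693638e-03,
        9.67513628e+01, -4.02655868e+00]), 'joint_velocities': array([-0.07339135, -0.07192598, -0.16278019, -0.09418962,  0.09016502,
        0.02470216]), 'effort': array([ 1.50495784e-03, -3.82581925e+01, -3.60984743e+01, -6.45998693e-05,
        4.74329587e-03, -5.20658477e-05]), 'eef_pos': array([237.51068271, 467.9021011 , 230.55738111]), 'orientation': array([-1.79918250e+02, -7.04595401e-03,  1.53080858e+02]), 'wrist_force': array([-0.4031624 , -0.52013583, -0.21852413]), 'torque': array([-0.04280438,  0.00534309,  0.00454001]), 'finger_force': 0.0, 'gripper_width': 85.02091892828133}
```

View pics/top0.png

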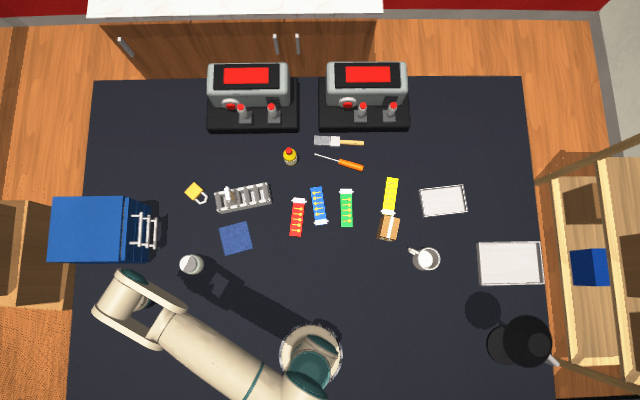

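View pics/scene0.png

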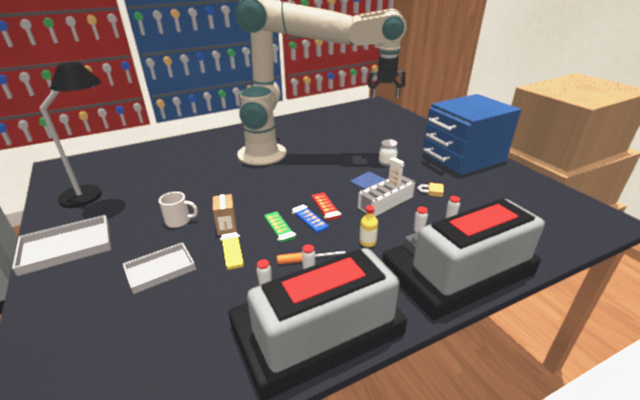

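Top view shows the rack at about (243,197) with a white filed board near its left end, the mat at (236,238), red/blue/green boards at (297,217)/(319,205)/(346,208), yellow at (390,195) and the carton at (389,225). I'll zoom in.

```bash
python3 - <<'E'
from h import *
i=cv2.imread('pics/top0.png')[170:260,205:415]; cv2.imwrite('pics/c0.png',cv2.resize(i,None,fx=3.8,fy=3.8,interpolation=cv2.INTER_CUBIC))
i=cv2.imread('pics/scene0.png')[145:280,200:420]; cv2.imwrite('pics/c1.png',cv2.resize(i,None,fx=3.6,fy=3.6,interpolation=cv2.INTER_CUBIC))
E
```

```text
(no output)
```

View pics/c0.png

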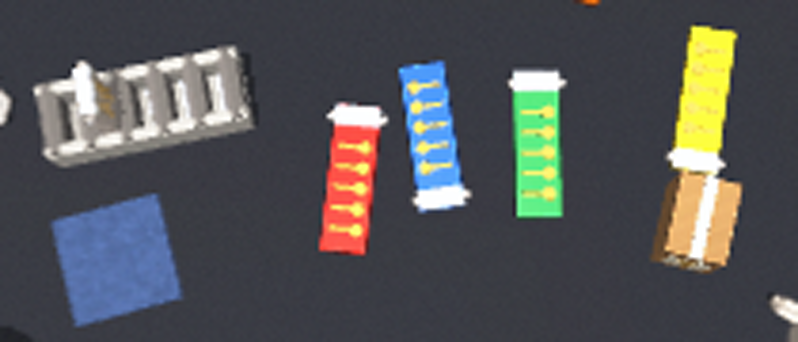

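View pics/c1.png

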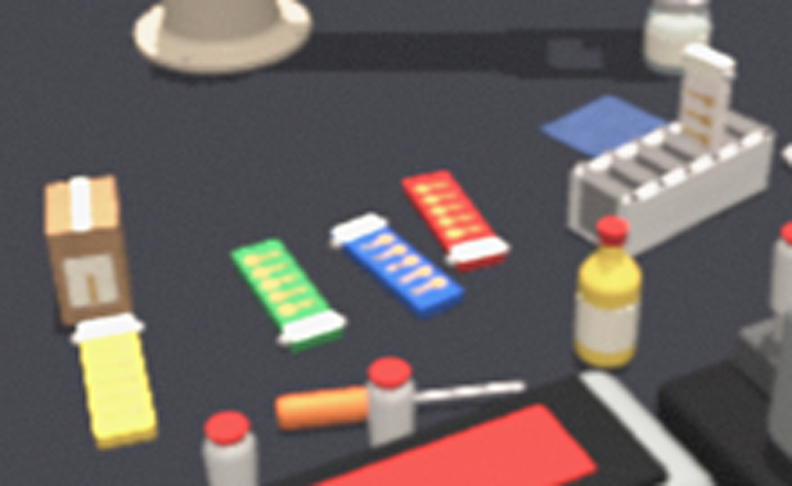

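The crops show: red and green headers point away from the robot (+x), blue and yellow headers point toward it. The carton stands just on the near side of yellow's header. The white board is in the second slot from the left, so four slots are free. Now measuring.

```bash
cat >> h.py <<'E'
def rect(s,box,f,z):
    """box u0,v0,u1,v1; f(hsv)->mask ; min-area rect on plane z of largest contour"""
    u0,v0,u1,v1=box; im=np.array(s['pixels'])[v0:v1,u0:u1]; k=4
    im=cv2.resize(im,None,fx=k,fy=k,interpolation=cv2.INTER_CUBIC)
    m=f(cv2.cvtColor(im,cv2.COLOR_RGB2HSV).astype(int)).astype(np.uint8)*255
    m=cv2.morphologyEx(m,cv2.MORPH_CLOSE,np.ones((9,9)))
    c=max(cv2.findContours(m,0,cv2.CHAIN_APPROX_NONE)[0],key=cv2.contourArea)[:,0]
    P=np.array([at(s,(a+.5)/k+u0-.5,(b+.5)/k+v0-.5,z)[:2] for a,b in c],np.float32)
    B=cv2.boxPoints(cv2.minAreaRect(P)); e=[B[1]-B[0],B[2]-B[1]]; e.sort(key=np.linalg.norm)
    d=e[1]; d=d if d[0]>0 else -d
    return B.mean(0).round(1),[float(np.linalg.norm(q).round(1)) for q in e],float(np.degrees(np.arctan2(d[1],d[0])).round(1)),B.round(0).tolist()
hue=lambda a,b,s=120,v=60:(lambda h:(h[...,0]>=a)&(h[...,0]<=b)&(h[...,1]>s)&(h[...,2]>v))
white=lambda h:(h[...,1]<50)&(h[...,2]>170)
E
python3 - <<'E'
from h import *
s=load('top0.png')
red=lambda h:((h[...,0]<8)|(h[...,0]>172))&(h[...,1]>150)&(h[...,2]>90)
for n,b,f,z in [('red',(282,190,312,245),red,14),('redw',(282,190,312,212),white,14),('blue',(305,180,330,230),hue(100,118,130,120),14),('bluew',(305,212,332,230),white,14),
 ('green',(334,180,360,235),hue(45,80),14),('greenw',(334,180,360,200),white,14),('yel',(376,170,404,215),hue(24,34,130,120),14),('yelw',(376,202,404,218),white,14),
 ('carton',(370,205,405,245),hue(8,20,60,120),100),('mat',(212,215,260,262),hue(100,122,80,50),2),('rack',(210,175,275,218),lambda h:(h[...,1]<60)&(h[...,2]>105),67)]:
    r=rect(s,b,f,z); print(n,*r[:3]); 
    if n in('carton','mat','rack'): print(r[3])
E
```

```text
red [495.3  48.8] [48.79999923706055, 129.0] -6.800000190734863
redw [572.3  39.9] [21.899999618530273, 60.099998474121094] 84.69999694824219
blue [561.1 -33.3] [49.099998474121094, 128.6999969482422] 7.5
bluew [486.4 -44. ] [20.299999237060547, 56.900001525878906] -82.0
green [ 528.7 -141.6] [48.5, 129.5] 0.5
greenw [ 604.8 -143.1] [19.899999618530273, 56.400001525878906] 89.30000305175781
yel [ 594.4 -314.8] [49.599998474121094, 130.89999389648438] -10.399999618530273
yelw [ 519.9 -302.7] [30.100000381469727, 57.099998474121094] 63.5
carton [ 448.5 -290.8] [62.79999923706055, 90.5999984741211] -14.300000190734863
[[397.0, -310.0], [485.0, -332.0], [500.0, -271.0], [412.0, -249.0]]
mat [429.7 284. ] [113.4000015258789, 114.9000015258789] -75.4000015258789
[[360.0, 325.0], [389.0, 214.0], [499.0, 243.0], [470.0, 354.0]]
rack [580.5 250.7] [102.4000015258789, 207.3000030517578] -79.30000305175781
[[511.0, 343.0], [549.0, 139.0], [650.0, 158.0], [611.0, 362.0]]
```

```bash
cat >> h.py <<'E'
def go(x=None,y=None,z=None,yaw=None):
    "prints turn (units) and then the shift in tool axes after the turn (units)"
    o=ctrl.get_obs(); p=np.array(o['eef_pos']); w0=o['orientation'][2]; yaw=w0 if yaw is None else yaw
    t=-((yaw-w0+180)%360-180); c,s=np.cos(np.radians(yaw)),np.sin(np.radians(yaw))
    d=np.array([p[0] if x is None else x,p[1] if y is None else y,p[2] if z is None else z])-p
    print('t',o['time'],'pos',p.round(1),'yaw',round(w0,1),'turn deg',round(t,1),'units',round(t/90,3),'| shift units',np.round([(d[0]*c+d[1]*s)/20,(d[0]*s-d[1]*c)/20,-d[2]/20],2),'w',round(o['gripper_width'],1),'F',np.round(o['wrist_force'],1),'ff',round(o['finger_force'],1))
E
python3 - <<'E'
from h import *
s=load('top0.png')
for a,b in [(682,172),(742,184),(722,270),(668,262)]: print(at(s,205+a/3.8,170+b/3.8,100))
i=cv2.imread('pics/top0.png')
a=cv2.resize(i[176:220,208:275],None,fx=11,fy=11,interpolation=cv2.INTER_CUBIC)
b=cv2.resize(cv2.imread('pics/top0.png')[195:250,370:410],None,fx=10,fy=10,interpolation=cv2.INTER_CUBIC)
b=b[:484]; a=a[:484,:]; cv2.imwrite('pics/c2.png',cv2.resize(np.hstack([a[:, :400*1+337],b]),None,fx=.7,fy=.7))
print(a.shape,b.shape)
go(453,-293,180,169)
E
```

```text
[ 495.  -274.7  100. ]
[ 482.6 -331.7  100. ]
[ 401.  -308.7  100. ]
[ 409.3 -257.8  100. ]
(484, 737, 3) (484, 400, 3)
t 0.1 pos [237.5 467.9 230.6] yaw 153.1 turn deg -15.9 units -0.177 | shift units [-17.84 -35.29   2.53] w 85.0 F [-0.4 -0.5 -0.2] ff 0.0
```

View pics/c2.png

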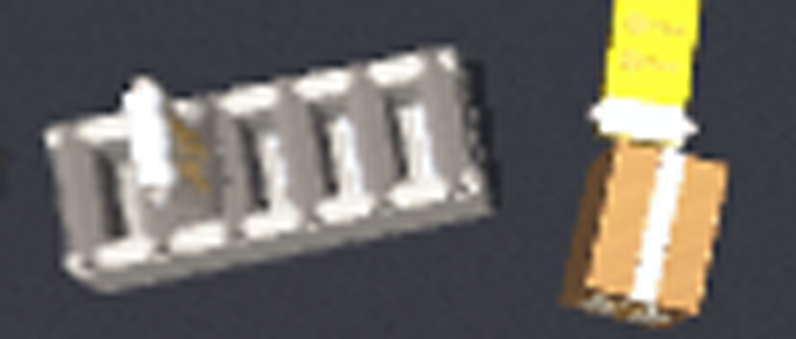

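```bash
python3 -m creep '[[-1,-1,0,-0.09,1],[-1,-1,0,-0.085,1],[-1,-1,0,0,1],[-1,-1,0,0,1],[-1,-1,0,0,1],[-1,-1,0,0,1],[-1,-1,0,0,1],[-1,-1,0,0,1]]' | tail -c 400; python3 -m creep '[[-1,-1,0,0,1],[-1,-1,0,0,1],[-1,-1,0,0,1],[-1,-1,0,0,1],[-1,-1,0,0,1],[-1,-1,0,0,1],[-1,-1,0,0,1],[-1,-1,0,0,1]]' | tail -c 400
python3 - <<'E'
from h import *
s=load('top0.png')
C=[at(s,370+(a-516)/7-.5,195+b/7-.5,100) for a,b in [(612,143),(728,163),(697,315),(585,295)]]; print(C,np.mean(C,0))
U=[(105,130),(185,110),(258,100),(330,85),(400,68)];L=[(125,250),(198,238),(270,220),(345,208),(413,193)]
P=np.array([(at(s,208+a/7.7-.5,176+b/7.7-.5,65)+at(s,208+c/7.7-.5,176+d/7.7-.5,65))/2 for (a,b),(c,d) in zip(U,L)])[:,:2]
print(P); fx=[np.polyfit(range(5),P[:,k],1) for k in(0,1)]; print(fx, np.degrees(np.arctan2(fx[1][0],fx[0][0])))
O=[at(s,208+a/7.7-.5,176+b/7.7-.5,68) for a,b in [(47,130),(455,48),(483,193),(68,266)]]; print(O,np.mean(O,0))
go(453,-293,180,169)
E
```

```text
time: 0.9
eef_pos: [353.8, 273.8, 231.0]
orientation: [-180.0, -0.0, 168.8]
wrist_force: [0.2, 0.1, 0.2]
gripper_width: 85.6
finger_force: 0.0
time: 1.7
eef_pos: [479.7, 85.9, 230.9]
orientation: [-180.0, -0.0, 168.8]
wrist_force: [1.0, 0.4, -0.4]
gripper_width: 85.4
finger_force: 0.0
[array([ 496.3, -270.2,  100. ]), array([ 484.9, -330. ,  100. ]), array([ 406.5, -310.2,  100. ]), array([ 417.7, -253. ,  100. ])] [ 451.35 -290.85  100.  ]
[[565.15 322.6 ]
 [572.55 285.55]
 [579.   250.45]
 [585.2  214.85]
 [592.7  181.35]]
[array([  6.775, 565.37 ]), array([-35.32, 321.6 ])] -79.14155048603557
[array([594.6, 355.9,  68. ]), array([632.7, 157.7,  68. ]), array([560.6, 143.5,  68. ]), array([527.5, 343.5,  68. ])] [578.85 250.15  68.  ]
t 1.7 pos [479.7  85.9 230.9] yaw 168.8 turn deg -0.2 units -0.002 | shift units [ -2.3  -18.85   2.54] w 85.4 F [ 1.   0.4 -0.4] ff 0.0
```

```bash
python3 -m creep '[[-0.3,-1,0,0.009,1],[-0.3,-1,0,0,1],[-0.3,-1,0,0,1],[-0.3,-1,0,0,1],[-0.3,-1,0,0,1],[-0.3,-1,0,0,1],[-0.3,-1,0,0,1],[-0.3,-1,0,0,1]]' | tail -c 400; python3 -m creep '[[0,-1,0.5,0,1],[0,-1,0.5,0,1],[0,-1,0.5,0,1],[0,-1,0.5,0,1],[0,-1,0.5,0,1],[0,-1,0.5,0,1],[0,-1,0.5,0,1],[0,-1,0.5,0,1]]' | tail -c 400;  python3 -m creep '[[0,-1,0,0,1],[0,-0.8,0,0,1],[0,0,0,0,1],[0,0,0,0,1]]' | tail -c 400
python3 - <<'E'
from h import *
go(451.4,-291,50,168)
E
```

```text
time: 2.5
eef_pos: [493.3, -80.3, 230.8]
orientation: [180.0, -0.0, 168.0]
wrist_force: [0.1, -0.7, 0.2]
gripper_width: 85.3
finger_force: 0.0
time: 3.3
eef_pos: [459.8, -236.7, 150.4]
orientation: [180.0, -0.0, 168.0]
wrist_force: [-0.2, -0.7, -0.2]
gripper_width: 85.2
finger_force: 0.0
time: 3.7
eef_pos: [452.9, -271.1, 151.3]
orientation: [180.0, 0.0, 168.0]
wrist_force: [-0.2, 0.3, -0.5]
gripper_width: 85.3
finger_force: 0.0
t 3.7 pos [ 452.9 -271.1  151.3] yaw 168.0 turn deg -0.0 units -0.0 | shift units [-0.14 -0.99  5.07] w 85.3 F [-0.2  0.3 -0.5] ff 0.0
```

```bash
python3 -m creep '[[-0.14,-1,0,0,1],[0,0,0,0,1],[0,0,1,0,1],[0,0,1,0,1],[0,0,1,0,1],[0,0,1,0,1],[0,0,1,0,1],[0,0,0,0,1]]' | tail -c 400; python3 -m creep '[[0,0,0,0,-1],[0,0,0,0,-1],[0,0,0,0,-1],[0,0,0,0,-1],[0,0,0,0,-1],[0,0,0,0,-1],[0,0,0,0,-1],[0,0,0,0,-1]]' 35 | tail -c 400;  python3 -m creep '[[0,0,-0.5,0,-1],[0,0,-0.5,0,-1],[0,0,-1,0,-1],[0,0,-1,0,-1],[0,0,-1,0,-1],[0,0,-1,0,-1],[0,0,0,0,-1]]' | tail -c 400
python3 - <<'E'
from h import *
snap('top','top1.png')
go(430,284,120,164.5)
E
```

```text
time: 4.5
eef_pos: [450.2, -289.2, 48.5]
orientation: [179.8, -0.3, 168.1]
wrist_force: [-0.8, 0.4, -0.2]
gripper_width: 85.1
finger_force: 0.0
time: 5.3
eef_pos: [452.2, -291.8, 53.0]
orientation: [-180.0, 0.2, 168.0]
wrist_force: [-0.6, 0.1, 6.4]
gripper_width: 60.1
finger_force: 37.7
time: 6.0
eef_pos: [452.5, -292.3, 155.0]
orientation: [-179.9, 0.3, 168.0]
wrist_force: [-0.1, -0.9, -1.7]
gripper_width: 59.9
finger_force: 38.1
t 6.05 pos [ 451.9 -291.8  152.8] yaw 168.0 turn deg 3.5 units 0.039 | shift units [ 8.75 27.45  1.64] w 60.1 F [-0.1  0.2 -3.3] ff 38.0
```

```bash
python3 -m creep '[[0,0.5,0.5,-0.075,-1],[0,0.7,0.5,-0.075,-1],[0,1,0.5,-0.075,-1],[0,1,0.5,-0.07,-1],[0,1,0.5,0,-1],[0,1,0.5,0,-1],[0,1,0,0,-1],[0,1,0,0,-1]]' | tail -c 400; python3 - <<'E'
from h import *
go(430,284,70,194.6)
E
```

```text
time: 6.85
eef_pos: [429.8, -149.2, 89.3]
orientation: [179.9, -0.1, -165.4]
wrist_force: [0.0, 0.8, -1.2]
gripper_width: 59.8
finger_force: 37.9
t 6.85 pos [ 429.8 -149.2   89.3] yaw -165.4 turn deg -0.0 units -0.0 | shift units [-5.47 20.96  0.97] w 59.8 F [ 0.   0.8 -1.2] ff 37.9
```

```bash
python3 -m creep '[[-0.26,1,0,0,-1],[-0.26,1,0,0,-1],[-0.26,1,0,0,-1],[-0.26,1,0,0,-1],[-0.26,1,0,0,-1],[-0.26,1,0,0,-1],[-0.26,1,0,0,-1],[-0.26,1,0,0,-1]]' | tail -c 400;python3 -m creep '[[-0.26,1,0,0,-1],[-0.26,1,0,0,-1],[-0.26,1,0,0,-1],[-0.26,1,0,0,-1],[-0.26,1,0,0,-1],[-0.26,1,0,0,-1],[-0.26,1,0,0,-1],[-0.26,1,0,0,-1]]' | tail -c 400;python3 -m creep '[[-0.26,1,0,0,-1],[-0.26,1,0,0,-1],[-0.26,1,0,0,-1],[-0.26,1,0,0,-1],[-0.2,0.5,0,0,-1],[0,0,0,0,-1],[0,0,0,0,-1],[0,0,0,0,-1]]' | tail -c 400; python3 - <<'E'
from h import *
go(430,284,70,194.6)
s=snap('top','top2.png')
r=rect(s,(212,215,260,275),hue(100,122,80,50),2); print(r)
i=cv2.imread('pics/top2.png')[200:275,200:280]; cv2.imwrite('pics/c3.png',cv2.resize(i,None,fx=6,fy=6))
E
```

```text
time: 7.65
eef_pos: [430.2, 15.8, 89.9]
orientation: [180.0, -0.1, -165.4]
wrist_force: [1.3, -0.4, -2.3]
gripper_width: 60.0
finger_force: 38.0
time: 8.45
eef_pos: [430.2, 180.8, 89.8]
orientation: [-180.0, -0.1, -165.4]
wrist_force: [-0.4, -0.3, -2.4]
gripper_width: 60.5
finger_force: 38.0
time: 9.25
eef_pos: [432.5, 272.7, 91.0]
orientation: [-180.0, -0.0, -165.5]
wrist_force: [0.0, 0.3, -2.7]
gripper_width: 60.3
finger_force: 38.0
t 9.25 pos [432.5 272.7  91. ] yaw -165.5 turn deg -0.1 units -0.001 | shift units [-0.02  0.58  1.05] w 60.3 F [ 0.   0.3 -2.7] ff 38.0
(array([442.2, 237.8], dtype=float32), [26.399999618530273, 114.30000305175781], 18.799999237060547, [[384.0, 232.0], [392.0, 207.0], [501.0, 244.0], [492.0, 269.0]])
```

View pics/c3.png

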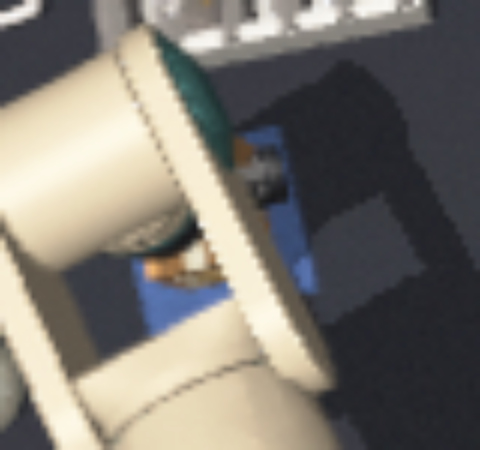

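The carton is held over the mat, mostly hidden by the arm. I'm shifting the last 12 mm and lowering.

```bash
python3 -m creep '[[0,0.58,0,0,-1],[0,0,0.5,0,-1],[0,0,0.5,0,-1],[0,0,0.5,0,-1],[0,0,0.15,0,-1],[0,0,0.1,0,-1],[0,0,0,0,-1],[0,0,0,0,-1]]' | tail -c 400; python3 - <<'E'
from h import *
go(430,284,53,194.6)
E
```

```text
time: 10.1
eef_pos: [429.9, 284.9, 56.7]
orientation: [180.0, 0.0, -165.4]
wrist_force: [-0.4, -0.6, -0.8]
gripper_width: 60.1
finger_force: 40.9
t 10.1 pos [429.9 284.9  56.7] yaw -165.4 turn deg -0.0 units -0.0 | shift units [ 0.01 -0.04  0.18] w 60.1 F [-0.4 -0.6 -0.8] ff 40.9
```

```bash
python3 -m creep '[[0,0,0.07,0,-1],[0,0,0.06,0,-1],[0,0,0,0,-1],[0,0,0,0,-1]]' | tail -c 400;python3 -m creep '[[0,0,0.03,0,0.9],[0,0,0,0,1],[0,0,0,0,1],[0,0,0,0,1],[0,0,0,0,1]]' | tail -c 400;python3 -m creep '[[0,0,-1,0,1],[0,0,-1,0,1],[0,0,-1,0,1],[0,0,-1,0,1],[0,0,-1,0,1],[0,0,-1,0,1],[0,0,-1,0,1],[0,0,-1,0,1]]' | tail -c 400; python3 - <<'E'
from h import *
go(557,45,200,173.2)
E
```

```text
time: 10.5
eef_pos: [430.1, 285.0, 55.1]
orientation: [180.0, 0.1, -165.4]
wrist_force: [-2.0, -1.8, 5.3]
gripper_width: 60.1
finger_force: 41.1
time: 11.0
eef_pos: [429.6, 284.8, 53.1]
orientation: [180.0, 0.0, -165.4]
wrist_force: [0.2, -0.3, 1.1]
gripper_width: 85.4
finger_force: 0.0
time: 11.8
eef_pos: [429.5, 284.7, 213.9]
orientation: [180.0, 0.0, -165.4]
wrist_force: [-0.1, 0.3, 0.2]
gripper_width: 85.5
finger_force: 0.0
t 11.8 pos [429.5 284.7 213.9] yaw -165.4 turn deg 21.4 units 0.237 | shift units [ -7.75 -11.15   0.7 ] w 85.5 F [-0.1  0.3  0.2] ff 0.0
```

```bash
python3 -m creep '[[-0.3,-1,0,0.071,0.8],[-0.2,-1,0,0,0.8],[-0.2,-1,0,0,0.8],[-0.2,-1,0,0,0.8],[-0.2,-1,0,0,0.8],[-0.2,-1,0,0,0.8],[-0.2,-1,0,0,0.8],[-0.2,-1,0,0,0.8]]' | tail -c 400; python3 -m creep '[[-0.3,-1,0,0,0.8],[-0.3,-1,0,0,0.8],[-0.3,-1,0,0,0.8],[-0.3,-1,0,0,0.8],[-0.3,-1,1,0,0.8],[-0.3,-1,1,0,0.8],[-0.3,-1,1,0,0.8],[0,0,0,0,0.8]]' | tail -c 400; python3 - <<'E'
from h import *
s=snap('top','top3.png')
print(rect(s,(210,205,265,270),hue(8,20,60,100),102)); print(rect(s,(212,215,260,270),hue(100,122,80,50),2)[:3])
i=cv2.imread('pics/top3.png')[170:270,205:415]; cv2.imwrite('pics/c4.png',cv2.resize(i,None,fx=3.8,fy=3.8,interpolation=cv2.INTER_CUBIC))
go(486.8,-44,60,188.2)
E
```

```text
time: 12.6
eef_pos: [488.3, 131.5, 213.1]
orientation: [180.0, 0.0, -171.8]
wrist_force: [-0.4, -0.3, -0.5]
gripper_width: 77.0
finger_force: 0.0
time: 13.4
eef_pos: [548.6, -2.0, 149.6]
orientation: [180.0, -0.3, -172.0]
wrist_force: [-0.5, 0.8, -0.3]
gripper_width: 76.7
finger_force: 0.0
(array([428. , 282.5], dtype=float32), [66.0, 90.5], 12.100000381469727, [[377.0, 305.0], [391.0, 241.0], [479.0, 260.0], [465.0, 324.0]])
(array([429.4, 284. ], dtype=float32), [112.9000015258789, 114.30000305175781], -75.4000015258789)
t 13.45 pos [548.9  -0.9 151.5] yaw -171.9 turn deg -0.1 units -0.001 | shift units [ 3.38 -1.69  4.58] w 76.9 F [-0.2  0.3  0.2] ff 0.0
```

View pics/c4.png

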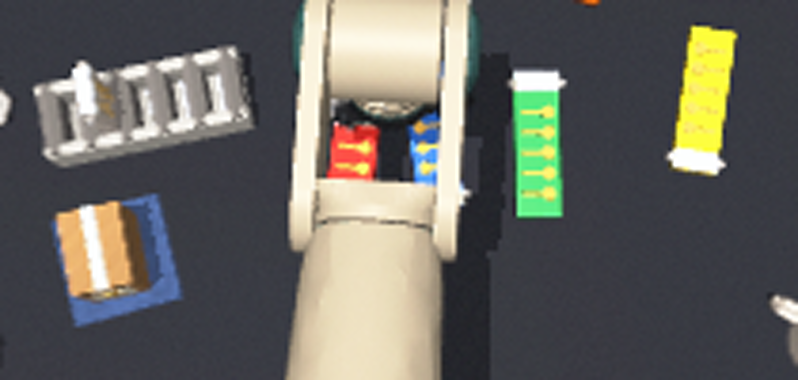

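Carton stands inside the mat (crop (100,250)). Yellow is unmoved at (703,100). Lowering over the blue header.

```bash
python3 -m creep '[[1,-0.5,0.5,0,0.8],[1,-0.5,0.5,0,0.8],[1,-0.5,0.5,0,0.8],[0.38,-0.19,1,0,0.8],[0,0,1,0,0.8],[0,0,1,0,0.8],[0,0,1,0,0.75],[0,0,0,0,0.7]]' | tail -c 400; python3 -m creep '[[0,0,0.5,0,0.6],[0,0,0.3,0,0.6],[0,0,0.2,0,0.55],[0,0,0.1,0,0.55],[0,0,0,0,0.55],[0,0,0,0,0.55]]' 20| tail -c 400; python3 - <<'E'
from h import *
go(486.8,-44,2,188.2)
E
```

```text
time: 14.25
eef_pos: [486.2, -42.3, 41.7]
orientation: [179.9, -0.2, -171.8]
wrist_force: [0.0, 0.3, 0.6]
gripper_width: 72.7
finger_force: 0.0
time: 14.85
eef_pos: [487.7, -43.4, 21.4]
orientation: [-180.0, 0.0, -171.8]
wrist_force: [-0.6, 0.4, -0.3]
gripper_width: 65.9
finger_force: 0.0
t 14.85 pos [487.7 -43.4  21.4] yaw -171.8 turn deg -0.0 units -0.0 | shift units [ 0.05 -0.02  0.97] w 65.9 F [-0.6  0.4 -0.3] ff 0.0
```

```bash
python3 -m creep '[[0,0,0.5,0,0.55],[0,0,0.3,0,0.55],[0,0,0.1,0,0.55],[0,0,0,0,0.55]]' | tail -c 400; python3 -m creep '[[0,0,0.1,0,0.55],[0,0,0.05,0,0.55],[0,0,0,0,0.55]]' 20| tail -c 400; python3 -m creep '[[0,0,0,0,0.3],[0,0,0,0,0.3],[0,0,0,0,0.3],[0,0,0,0,0.3]]' 20| tail -c 400; 
```

```text
time: 15.25
eef_pos: [487.1, -43.3, 2.4]
orientation: [180.0, -0.1, -171.8]
wrist_force: [0.1, -0.3, 0.3]
gripper_width: 66.5
finger_force: 0.0
time: 15.55
eef_pos: [487.5, -43.3, 0.1]
orientation: [180.0, 0.0, -171.8]
wrist_force: [0.8, -0.0, 0.2]
gripper_width: 66.1
finger_force: 0.0
time: 15.95
eef_pos: [487.7, -43.4, 0.6]
orientation: [-180.0, 0.0, -171.8]
wrist_force: [-2.3, -1.0, 5.0]
gripper_width: 58.2
finger_force: 20.7
```

```bash
python3 -m creep '[[0,0,-0.3,0,0.3],[0,0,-0.5,0,0.3],[0,0,-0.5,0,0.3],[0,0,-0.5,0,0.3],[0,0,-0.5,0,0.3],[0,0,-0.5,0,0.3],[0,0,-0.5,0,0.3],[0,0,-0.5,0,0.3]]' | tail -c 400; python3 -m creep '[[0,0,-0.5,0,0.3],[0,0,-0.5,0,0.3],[0,0,-0.5,0,0.3],[0,0,-0.5,0,0.3],[0,0,-0.5,0,0.3],[0,0,-0.5,0,0.3],[0,0,-0.5,0,0.3],[0,0,-0.5,0,0.3]]' | tail -c 400; python3 -m creep '[[0,0,-1,0,0.3],[0,0,-1,0,0.3],[0,0,-0.5,0,0.3],[0,0,0,0,0.3],[0,0,0,0,0.3]]' | tail -c 400; python3 - <<'E'
from h import *
snap('scene','s4.png'); i=cv2.imread('pics/s4.png')[80:300,180:440]; cv2.imwrite('pics/c5.png',cv2.resize(i,None,fx=2.6,fy=2.6))
E
```

```text
time: 16.75
eef_pos: [487.4, -43.3, 76.9]
orientation: [180.0, -0.0, -171.8]
wrist_force: [0.3, -0.1, -2.5]
gripper_width: 57.9
finger_force: 22.0
time: 17.55
eef_pos: [487.5, -43.3, 156.9]
orientation: [180.0, 0.0, -171.8]
wrist_force: [0.4, -0.1, -3.3]
gripper_width: 57.9
finger_force: 22.2
time: 18.05
eef_pos: [487.3, -43.3, 205.4]
orientation: [180.0, -0.0, -171.8]
wrist_force: [0.6, 0.6, -3.2]
gripper_width: 57.7
finger_force: 22.4
```

View pics/c5.png

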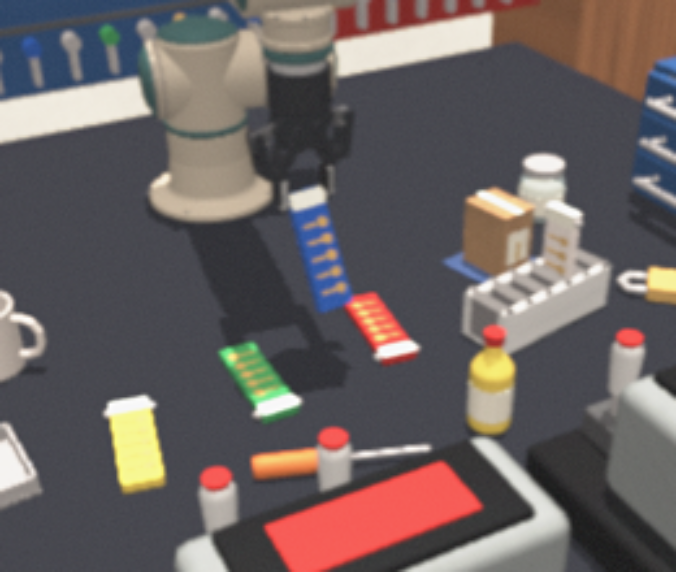

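```bash
cat >> h.py <<'E'
def inplane(s,u,v,p0,yaw):
    "hit the ray with the vertical plane through p0 (xy) along yaw -> (along,z)"
    o,d=ray(s,u,v); n=np.array([-np.sin(np.radians(yaw)),np.cos(np.radians(yaw)),0]); t=((np.r_[p0,0]-o)@n)/(d@n); q=o+t*d
    return float((q[:2]-p0)@[np.cos(np.radians(yaw)),np.sin(np.radians(yaw))]),float(q[2])
E
python3 - <<'E'
from h import *
s=load('s4.png')
for a,b in [(307,190),(335,303)]: print(inplane(s,180+a/2.6,80+b/2.6,np.array([487.3,-43.3]),8.2))
E
python3 -m creep '[[0,0,0,0,0.3],[0,0,0,0,0.3],[0,0,0,0,0.3]]' 6| tail -c 400
```

```text
(7.729934043474146, 224.50746164846237)
(61.63035383548874, 90.01416306672115)
time: 18.4
eef_pos: [487.3, -43.3, 205.6]
orientation: [180.0, -0.0, -171.8]
wrist_force: [0.1, 0.4, -3.7]
gripper_width: 57.5
finger_force: 22.3
```

Blue hangs about 22° from vertical: header at crop (307,190), foot at (335,303). I'll lower it near the counter and ease the grip by position.

```bash
python3 -m creep '[[0,0,0.6,0,0.3],[0,0,0.8,0,0.3],[0,0,0.8,0,0.3],[0,0,0.5,0,0.3],[0,0,0,0,0.3],[0,0,0,0,0.34],[0,0,0,0,0.34]]' 20| tail -c 250; python3 -m creep '[[0,0,0,0,0.35],[0,0,0,0,0.35]]' | tail -c 50;python3 -m creep '[[0,0,0,0,0.355],[0,0,0,0,0.355]]' | tail -c 50; python3 -m creep '[[0,0,0,0,0.36],[0,0,0,0,0.36]]' | tail -c 50
```

```text
time: 19.1
eef_pos: [488.0, -43.4, 153.1]
orientation: [-180.0, 0.1, -171.8]
wrist_force: [0.7, 0.1, -3.0]
gripper_width: 57.8
finger_force: 22.6
0.4, -2.8]
gripper_width: 57.3
finger_force: 22.0
0.6, -3.2]
gripper_width: 57.9
finger_force: 19.9
0.0, -2.9]
gripper_width: 57.9
finger_force: 17.9
```

```bash
python3 -m creep '[[0,0,0,0,0.37],[0,0,0,0,0.37]]' | tail -c 50;python3 -m creep '[[0,0,0,0,0.38],[0,0,0,0,0.38]]' | tail -c 50; python3 -m creep '[[0,0,0,0,0.385],[0,0,0,0,0.385],[0,0,0,0,0.385]]' | tail -c 50
```

```text
0.8, -3.2]
gripper_width: 58.4
finger_force: 13.2
-1.1, -3.1]
gripper_width: 59.1
finger_force: 8.9
-0.3, -2.5]
gripper_width: 58.8
finger_force: 6.9
```

```bash
python3 -m creep '[[0,0,0,0,0.388],[0,0,0,0,0.388],[0,0,0,0,0.388],[0,0,0,0,0.388],[0,0,0,0,0.385]]' | tail -c 50
python3 -m creep '[[0,0,0,0,0.35],[0,0,0,0,0.2],[0,0,0,0,0.2]]' 55| tail -c 50
cat >> h.py <<'E'
def tilt(s,box,f,p0,yaw):
    u0,v0,u1,v1=box; im=np.array(s['pixels'])[v0:v1,u0:u1]
    m=f(cv2.cvtColor(im,cv2.COLOR_RGB2HSV).astype(int)).astype(np.uint8)
    n,L,st,_=cv2.connectedComponentsWithStats(m); k=1+np.argmax(st[1:,4]); v,u=np.nonzero(L==k)
    Q=np.array([inplane(s,a+u0,b+v0,p0,yaw) for a,b in zip(u,v)])
    z=np.linspace(Q[:,1].min()+5,Q[:,1].max()-5,9); mid=[(np.mean(Q[abs(Q[:,1]-a)<4,0])) for a in z]
    k=np.polyfit(z,mid,1); print('n',len(Q),'tilt deg',np.degrees(np.arctan(k[0])).round(1),'z',Q.min(0).round(),Q.max(0).round())
E
python3 - <<'E'
from h import *
s=snap('scene','s5.png'); o=ctrl.get_obs()['eef_pos'][:2]
tilt(s,(270,140,350,240),hue(100,122,120,50),o,8.2); tilt(load('s4.png'),(270,140,325,240),hue(100,122,120,50),o,8.2)
go(592.5,180.3,210,100.9)
E
```

```text
0.3, -2.6]
gripper_width: 59.1
finger_force: 6.2
0.4, -2.8]
gripper_width: 54.5
finger_force: 58.3
n 242 tilt deg 11.7 z [-44. -10.] [ 49. 159.]
n 351 tilt deg -0.8 z [-33.  59.] [ 92. 220.]
t 21.25 pos [487.5 -43.3 152.1] yaw -171.8 turn deg 87.3 units 0.97 | shift units [ 9.99  7.27 -2.9 ] w 54.2 F [ 0.1 -0.7 -3.2] ff 58.3
```

```bash
python3 -c "
import cv2
i=cv2.imread('pics/s5.png')[110:260,230:400]; cv2.imwrite('pics/c6.png',cv2.resize(i,None,fx=4,fy=4,interpolation=cv2.INTER_CUBIC))"
```

```text
(no output)
```

View pics/c6.png

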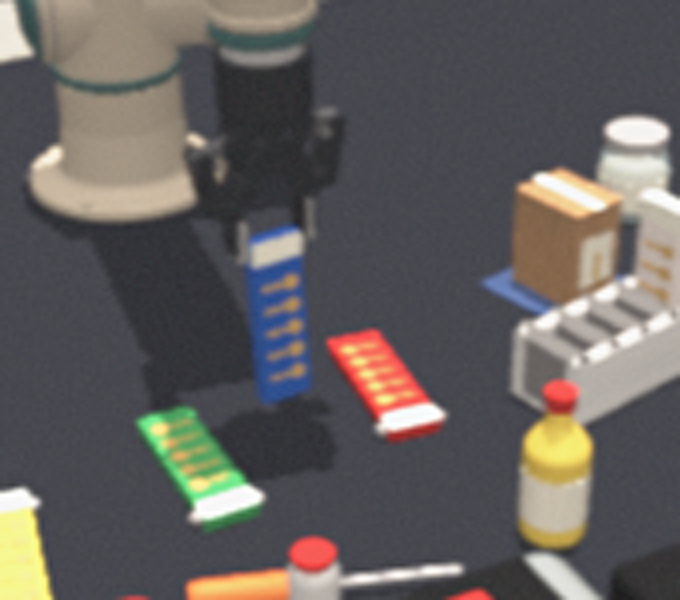

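```bash
python3 - <<'E'
from h import *
s=load('s5.png')
for a,b in [(276,240),(287,390)]: print(inplane(s,230+a/4,110+b/4,np.array([487.3,-43.3]),8.2))
E
python3 -m creep '[[0,0,-1,0.09,0.2],[0,0,-1,0.09,0.2],[0,0,-0.9,0.09,0.2],[0,0,0,0.09,0.2],[0,0,0,0.09,0.2],[0,0,0,0.09,0.2],[0,0,0,0.09,0.2],[0,0,0,0.09,0.2]]' | tail -c 250
python3 -m creep '[[0.5,0,0,0.09,0.2],[1,0,0,0.09,0.2],[1,0.3,0,0.07,0.2],[0.8,0.4,0,0,0.2],[0.6,0.4,0,0,0.2],[0,0,0,0,0.2]]' | tail -c 250
python3 - <<'E'
from h import *
go(592.5,180.3,215,100.9)
E
```

```text
(8.74618506109839, 164.54786492042842)
(15.757592031294802, 22.021060139266297)
time: 22.05
eef_pos: [487.5, -43.3, 210.1]
orientation: [180.0, -0.0, 123.0]
wrist_force: [0.8, -0.6, -3.4]
gripper_width: 54.0
finger_force: 59.0
time: 22.65
eef_pos: [484.1, 35.8, 210.0]
orientation: [180.0, -0.0, 101.0]
wrist_force: [0.1, -0.1, -3.5]
gripper_width: 53.9
finger_force: 59.1
t 22.65 pos [484.1  35.8 210. ] yaw 101.0 turn deg 0.1 units 0.001 | shift units [ 6.07  6.69 -0.25] w 53.9 F [ 0.1 -0.1 -3.5] ff 59.1
```

```bash
python3 -m creep '[[0.6,0.7,-0.5,0,0.2],[0.9,1,0,0,0.2],[1,1,0,0,0.2],[1,1,0,0,0.2],[1,1,0,0,0.2],[0.8,1,0,0,0.2],[0.5,0.7,0,0,0.2],[0.3,0.3,0,0,0.2]]' | tail -c 250
python3 -m creep '[[0,0,0,0,0.2],[0,0,0,0,0.2],[0,0,0,0,0.2]]' | tail -c 250
python3 - <<'E'
from h import *
go(592.5,180.3,136,100.9)
snap('scene','s6.png');snap('top','t6.png')
a=cv2.imread('pics/s6.png')[90:240,300:440]; b=cv2.imread('pics/t6.png')[160:235,205:275]
cv2.imwrite('pics/c7.png',np.hstack([cv2.resize(a,None,fx=3,fy=3),cv2.resize(b,None,fx=5,fy=5)[:450,:350] if 0 else cv2.resize(b,(350,450))]))
E
```

```text
time: 23.45
eef_pos: [593.0, 179.9, 219.3]
orientation: [-179.9, 0.0, 100.9]
wrist_force: [0.7, 0.0, -2.6]
gripper_width: 54.2
finger_force: 59.3
time: 23.75
eef_pos: [592.0, 178.8, 220.3]
orientation: [180.0, 0.0, 100.8]
wrist_force: [-0.8, -0.5, -2.6]
gripper_width: 54.2
finger_force: 59.3
t 23.75 pos [592.  178.8 220.3] yaw 100.8 turn deg -0.1 units -0.001 | shift units [0.07 0.04 4.22] w 54.2 F [-0.8 -0.5 -2.6] ff 59.3
```

View pics/c7.png

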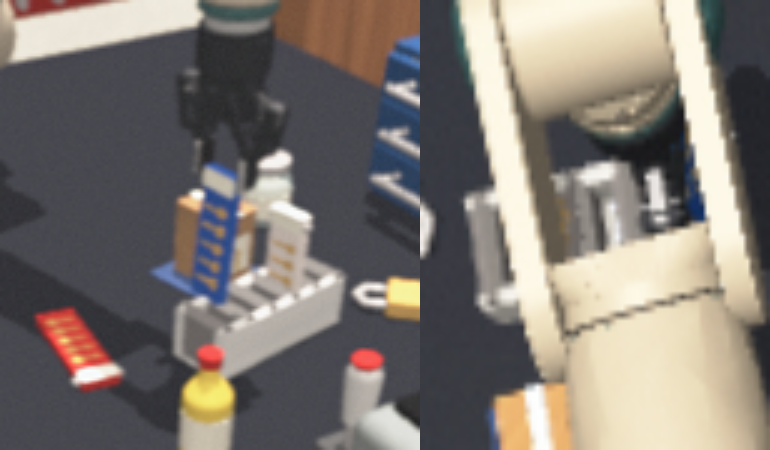

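Blue hangs vertical over the right-end slot: foot at crop (210,295), in line with the last slot. Lowering it in.

```bash
python3 -m creep '[[0.1,0.05,0.4,0,0.2],[0,0,0.5,0,0.2],[0,0,0.4,0,0.2],[0,0,0.3,0,0.2],[0,0,0,0,0.2]]' | tail -c 250
python3 -m creep '[[0,0,0.3,0,0.2],[0,0,0.3,0,0.2],[0,0,0.3,0,0.2],[0,0,0.3,0,0.2],[0,0,0,0,0.2]]' | tail -c 250

```

```text
time: 24.35
eef_pos: [593.3, 182.0, 188.4]
orientation: [179.8, -0.0, 100.9]
wrist_force: [2.1, 1.2, -2.2]
gripper_width: 54.2
finger_force: 61.0
time: 24.85
eef_pos: [592.9, 181.7, 162.7]
orientation: [-180.0, 0.0, 100.9]
wrist_force: [4.4, 1.7, -4.1]
gripper_width: 54.2
finger_force: 59.5
```

```bash
python3 -m creep '[[0,0.07,0.3,0,0.2],[0,0,0.3,0,0.2],[0,0,0.2,0,0.2],[0,0,0.2,0,0.2],[0,0,0.1,0,0.2],[0,0,0,0,0.2]]' | tail -c 250
python3 -m creep '[[0,0,0.1,0,0.2],[0,0,0.1,0,0.2],[0,0,0,0,0.2]]' | tail -c 250

```

```text
time: 25.45
eef_pos: [593.8, 181.9, 141.3]
orientation: [-179.9, 0.0, 100.9]
wrist_force: [1.1, 1.2, -4.0]
gripper_width: 54.3
finger_force: 59.4
time: 25.75
eef_pos: [594.3, 182.1, 139.9]
orientation: [179.9, -0.0, 100.9]
wrist_force: [-2.8, -0.1, 5.6]
gripper_width: 54.5
finger_force: 60.6
```

```bash
python3 -m creep '[[0,0,0.1,0,0.2],[0,0,0,0,0.2]]' | tail -c 250
python3 -m creep '[[0,0,0,0,0.4],[0,0,0,0,0.55],[0,0,0,0,0.7],[0,0,0,0,0.75],[0,0,-0.3,0,0.75],[0,0,-1,0,0.75],[0,0,-1,0,0.75],[0,0,-1,0,0.75]]' | tail -c 250
python3 - <<'E'
from h import *
go(571,40,215,173.3)
E

```

```text
time: 25.95
eef_pos: [594.7, 182.3, 139.7]
orientation: [179.8, -0.0, 100.9]
wrist_force: [-4.6, -0.6, 11.5]
gripper_width: 54.2
finger_force: 62.4
time: 26.75
eef_pos: [594.2, 182.0, 203.2]
orientation: [180.0, -0.0, 100.9]
wrist_force: [0.1, -0.5, -0.4]
gripper_width: 74.6
finger_force: 0.0
t 26.75 pos [594.2 182.  203.2] yaw 100.9 turn deg -72.4 units -0.805 | shift units [ 0.32 -7.19 -0.59] w 74.6 F [ 0.1 -0.5 -0.4] ff 0.0
```

```bash
python3 -m creep '[[-0.5,0,0,-0.09,0.75],[-1,0,0,-0.09,0.75],[-1,0.3,0,-0.09,0.75],[-1,0.5,0,-0.09,0.75],[-1,0.5,0,-0.09,0.75],[-0.5,0,0,-0.09,0.75],[0,0,0,-0.09,0.7],[0,0,0,-0.09,0.7]]' | tail -c 250
python3 -m creep '[[0,0,0,-0.085,0.7],[0,0,0,0,0.7]]' | tail -c 250
python3 - <<'E'
from h import *
go(571,40,60,173.3)
s=snap('top','t7.png')
E

```

```text
time: 27.55
eef_pos: [665.8, 113.3, 202.1]
orientation: [180.0, -0.0, 166.0]
wrist_force: [0.1, 0.4, 0.1]
gripper_width: 72.4
finger_force: 0.0
time: 27.75
eef_pos: [665.6, 113.7, 202.4]
orientation: [180.0, 0.0, 173.4]
wrist_force: [-0.0, 0.3, 0.5]
gripper_width: 72.8
finger_force: 0.0
t 27.75 pos [665.6 113.7 202.4] yaw 173.4 turn deg 0.1 units 0.001 | shift units [ 4.27 -4.21  7.12] w 72.8 F [-0.   0.3  0.5] ff 0.0
```

```bash
python3 -m creep '[[0.8,-0.8,0.5,0,0.7],[0.9,-0.9,1,0,0.7],[0.9,-0.9,1,0,0.7],[0.9,-0.9,1,0,0.7],[0.77,-0.71,1,0,0.65],[0,0,1,0,0.6],[0,0,1,0,0.55],[0,0,0.6,0,0.55]]' 20| tail -c 250
python3 -m creep '[[0,0,0,0,0.55],[0,0,0,0,0.55]]' | tail -c 250
python3 - <<'E'
from h import *
go(571,40,1,173.3)
E

```

```text
time: 28.6
eef_pos: [570.3, 39.9, 58.7]
orientation: [-180.0, -0.1, 173.1]
wrist_force: [0.0, 0.6, 0.4]
gripper_width: 66.3
finger_force: 0.0
time: 28.8
eef_pos: [571.4, 40.1, 60.8]
orientation: [180.0, 0.0, 173.3]
wrist_force: [0.9, 0.1, -0.1]
gripper_width: 66.1
finger_force: 0.0
t 28.8 pos [571.4  40.1  60.8] yaw 173.3 turn deg -0.0 units -0.0 | shift units [ 0.02 -0.01  2.99] w 66.1 F [ 0.9  0.1 -0.1] ff 0.0
```

```bash
python3 -m creep '[[0,0,0.8,0,0.55],[0,0,0.8,0,0.55],[0,0,0.6,0,0.55],[0,0,0.5,0,0.55],[0,0,0.2,0,0.55],[0,0,0.08,0,0.55],[0,0,0,0,0.55]]' | tail -c 250
python3 -m creep '[[0,0,0,0,0.35],[0,0,0,0,0.3],[0,0,0,0,0.3],[0,0,0,0,0.3]]' | tail -c 250
python3 -m creep '[[0,0,-0.3,0,0.3],[0,0,-0.5,0,0.3],[0,0,-0.5,0,0.3],[0,0,-0.5,0,0.34],[0,0,-0.5,0,0.34],[0,0,-0.5,0,0.34],[0,0,-0.5,0,0.34],[0,0,-0.5,0,0.34]]' | tail -c 250
```

```text
time: 29.5
eef_pos: [571.3, 40.0, 0.9]
orientation: [180.0, 0.0, 173.3]
wrist_force: [-1.0, 0.4, 1.3]
gripper_width: 66.1
finger_force: 0.0
time: 29.9
eef_pos: [571.5, 39.9, 1.5]
orientation: [180.0, 0.1, 173.3]
wrist_force: [-2.1, -0.0, 5.3]
gripper_width: 57.6
finger_force: 20.8
time: 30.7
eef_pos: [571.0, 40.0, 77.4]
orientation: [180.0, 0.0, 173.3]
wrist_force: [-1.2, -0.3, -2.3]
gripper_width: 57.8
finger_force: 21.4
```

```bash
python3 -m creep '[[0,0,-0.6,0,0.34],[0,0,-0.6,0,0.34],[0,0,-0.6,0,0.34],[0,0,-0.6,0,0.34],[0,0,-0.6,0,0.34],[0,0,-0.5,0,0.34],[0,0,-0.4,0,0.35],[0,0,0,0,0.36]]' | tail -c 50
python3 -m creep '[[0,0,0,0,0.37],[0,0,0,0,0.38],[0,0,0,0,0.385]]' | tail -c 50
python3 -m creep '[[0,0,0,0,0.387],[0,0,0,0,0.387],[0,0,0,0,0.387],[0,0,0,0,0.387]]' | tail -c 50
python3 -m creep '[[0,0,0,0,0.388],[0,0,0,0,0.388],[0,0,0,0,0.388],[0,0,0,0,0.385]]' | tail -c 50
python3 -m creep '[[0,0,0,0,0.35],[0,0,0,0,0.2],[0,0,0,0,0.2]]' 55| tail -c 250
python3 - <<'E'
from h import *
s=snap('scene','s8.png')
red=lambda h:((h[...,0]<8)|(h[...,0]>172))&(h[...,1]>150)&(h[...,2]>60)
im=np.array(s['pixels']); m=red(cv2.cvtColor(im,cv2.COLOR_RGB2HSV).astype(int)).astype(np.uint8); m[:120]=0;m[235:]=0;m[:,:280]=0;m[:,360:]=0
print(cv2.boundingRect(m))
v,u=np.nonzero(m); o=ctrl.get_obs()['eef_pos'][:2]
for lo,hi in((v.min()+2,v.min()+6),(v.max()-7,v.max()-3)):
    k=(v>=lo)&(v<=hi); print(inplane(s,u[k].mean(),v[k].mean(),o,-6.7))
go(571,40,220,100.9)
E
```

```text
0.4, -2.8]
gripper_width: 57.8
finger_force: 14.1
-0.7, -3.7]
gripper_width: 59.4
finger_force: 5.1
 0.5, -3.2]
gripper_width: 59.2
finger_force: 4.2
-0.0, -4.5]
gripper_width: 59.1
finger_force: 4.3
time: 32.9
eef_pos: [571.0, 40.0, 154.5]
orientation: [180.0, 0.0, 173.3]
wrist_force: [0.1, 0.3, -3.5]
gripper_width: 53.3
finger_force: 58.2
(325, 172, 16, 42)
(-19.530639662118322, 153.2889868235343)
(-10.467062059123531, 26.514631787929034)
t 32.95 pos [571.1  40.  154.5] yaw 173.3 turn deg 72.4 units 0.805 | shift units [ 0.   -0.   -3.27] w 53.3 F [-0.7  0.  -3.5] ff 58.2
```

```bash
python3 -m creep '[[0,0,-0.7,0.09,0.2],[0,0,-0.7,0.09,0.2],[0,0,-0.7,0.09,0.2],[0,0,-0.7,0.09,0.2],[0,0,-0.5,0.09,0.2],[0,0,0,0.09,0.2],[0,0,0,0.09,0.2],[0,0,0,0.09,0.2]]' | tail -c 250
python3 -m creep '[[0,-0.6,0,0.085,0.2],[0,-1,0,0,0.2],[0,-1,0,0,0.2],[0,-1,0,0,0.2],[0,-0.6,0,0,0.2]]' | tail -c 250
python3 - <<'E'
from h import *
go(512,201,220,100.9)
go(585.7,215.6,220,100.9)
E
```

```text
time: 33.75
eef_pos: [571.0, 40.0, 220.6]
orientation: [180.0, -0.0, 108.2]
wrist_force: [-0.8, 0.3, -2.7]
gripper_width: 53.5
finger_force: 58.7
time: 34.25
eef_pos: [487.8, 22.4, 220.7]
orientation: [180.0, 0.0, 100.9]
wrist_force: [0.3, 0.7, -3.7]
gripper_width: 53.3
finger_force: 59.0
t 34.25 pos [487.8  22.4 220.7] yaw 100.9 turn deg -0.0 units -0.0 | shift units [8.54 2.87 0.03] w 53.3 F [ 0.3  0.7 -3.7] ff 59.0
t 34.25 pos [487.8  22.4 220.7] yaw 100.9 turn deg -0.0 units -0.0 | shift units [8.56 6.63 0.03] w 53.3 F [ 0.3  0.7 -3.7] ff 59.0
```

```bash
python3 -m creep '[[0.6,0.3,0,0,0.2],[1,0.3,0,0,0.2],[1,0.4,0,0,0.2],[1,0.4,0,0,0.2],[1,0.4,0,0,0.2],[1,0.4,0,0,0.2],[1,0.3,0,0,0.2],[1,0.3,0,0,0.2]]' | tail -c 250
python3 -m creep '[[0.7,0.5,0,0,0.2],[0.26,0.9,0,0,0.2],[0,1,0,0,0.2],[0,1,0,0,0.2],[0,0.5,0,0,0.2],[0,0,0,0,0.2],[0,0,0,0,0.2]]' | tail -c 250
python3 - <<'E'
from h import *
go(586.8,216.2,220,100.9)
E
```

```text
time: 35.05
eef_pos: [515.5, 184.0, 220.4]
orientation: [180.0, -0.0, 100.9]
wrist_force: [0.1, -0.4, -3.8]
gripper_width: 53.3
finger_force: 59.1
time: 35.75
eef_pos: [588.0, 216.4, 220.0]
orientation: [-180.0, -0.0, 100.9]
wrist_force: [-0.2, -0.4, -3.1]
gripper_width: 53.3
finger_force: 59.3
t 35.75 pos [588.  216.4 220. ] yaw 100.9 turn deg 0.0 units 0.0 | shift units [ 0.   -0.06  0.  ] w 53.3 F [-0.2 -0.4 -3.1] ff 59.3
```

```bash
python3 -m creep '[[0,-0.03,0.4,0,0.2],[0,0,0.5,0,0.2],[0,0,0.4,0,0.2],[0,0,0.3,0,0.2],[0,0,0,0,0.2]]' | tail -c 250
python3 -m creep '[[0,0,0.3,0,0.2],[0,0,0.3,0,0.2],[0,0,0.3,0,0.2],[0,0,0.3,0,0.2],[0,0,0,0,0.2]]' | tail -c 250

```

```text
time: 36.25
eef_pos: [590.7, 214.5, 202.9]
orientation: [178.9, 0.1, 100.8]
wrist_force: [-9.0, -10.7, 49.6]
gripper_width: 53.6
finger_force: 74.5
time: 36.75
eef_pos: [590.8, 215.5, 173.2]
orientation: [179.1, -0.0, 100.8]
wrist_force: [0.0, -0.2, -2.2]
gripper_width: 51.1
finger_force: 0.0
```

```bash
python3 - <<'E'
from h import *
go()
snap('scene','s9.png');snap('top','t9.png')
a=cv2.imread('pics/s9.png')[110:240,310:440]; b=cv2.imread('pics/t9.png')[160:235,205:275]
cv2.imwrite('pics/c8.png',np.hstack([cv2.resize(a,(470,470),interpolation=cv2.INTER_CUBIC),cv2.resize(b,(300,470))]))
E
```

```text
t 36.75 pos [590.8 215.5 173.2] yaw 100.8 turn deg -0.0 units -0.0 | shift units [ 0.  0. -0.] w 51.1 F [ 0.  -0.2 -2.2] ff 0.0
```

View pics/c8.png

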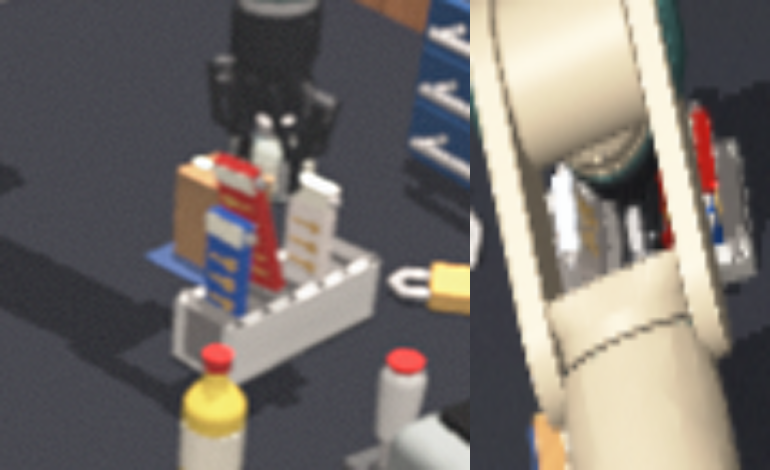

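The red board slipped: it now stands with its foot around L3/divider (crop (278,288)) and its header leaning on blue (crop (238,172)). Locating its header.

```bash
python3 - <<'E'
from h import *
s=load('s9.png'); p0=np.array([579.,250.15])
for n,a,b in [('red hdr near-top',238,160),('red band mid',240,178),('red foot low',272,286),('blue band mid',230,226),('white band mid',320,190),('red studL?',205,163)]:
    print(n,np.round(inplane(s,310+a/3.615,110+b/3.615,p0,-79.1),1))
t=load('t9.png')
for a,b in [(705,110),(710,190),(665,170)]: print([at(t,205+(a-470)/300*70,160+b/470*75,z) for z in(120,170)])
E
```

```text
red hdr near-top [ 65.4 207. ]
red band mid [ 61.  187.9]
red foot low [ 4.1 52.8]
blue band mid [ 69.1 141.9]
white band mid [-50.6 138.3]
red studL? [106.4 217.3]
[array([636.6, 175.9, 120. ]), array([624.4, 168.7, 170. ])]
[array([589.1, 171.1, 120. ]), array([578.6, 164.1, 170. ])]
[array([601.4, 209.2, 120. ]), array([590.5, 200.9, 170. ])]
```

The red foot has dropped into L2, which is free, with the header leaning about 23° towards blue. I'll re-grip its studs, swing it upright and push it home there.

```bash
python3 -m creep '[[0,0,0,0,0.6],[0,0,0,0,1],[0,0,0,0,1],[-0.4,-0.15,0,0,1],[-0.5,0,0.2,0,1],[0,0,0,0,1]]' 20| tail -c 250
python3 -m creep '[[0,0,0,0,0.3],[0,0,0,0,0.3],[0,0,0,0,0.3],[0,0,0,0,0.3],[0,0,0,0,0.3]]' 20| tail -c 250
python3 - <<'E'
from h import *
snap('scene','s10.png')
a=cv2.imread('pics/s10.png')[110:240,310:440]
cv2.imwrite('pics/c9.png',cv2.resize(a,(470,470),interpolation=cv2.INTER_CUBIC))
E
```

```text
time: 37.45
eef_pos: [588.0, 195.9, 159.6]
orientation: [-179.9, 0.0, 100.8]
wrist_force: [0.2, 0.4, -0.2]
gripper_width: 85.4
finger_force: 0.0
time: 37.95
eef_pos: [588.0, 197.8, 160.5]
orientation: [180.0, -0.0, 100.9]
wrist_force: [0.3, -0.1, -0.0]
gripper_width: 55.6
finger_force: 0.0
```

View pics/c9.png

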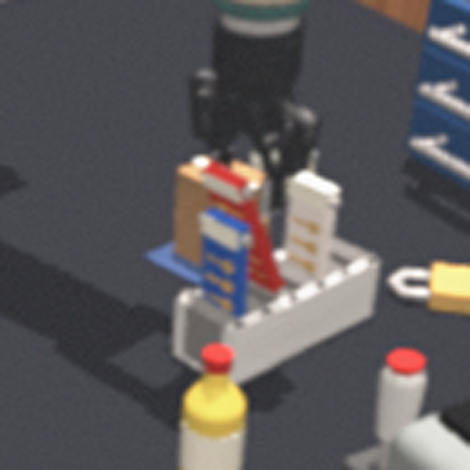

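```bash
python3 - <<'E'
from h import *
s=load('s10.png'); p0=np.array([579.,250.15])
for n,a,b in [('top edge mid',232,170),('band mid',230,183),('foot low',270,286),('studL end',201,163),('stud R end',258,193),('blue band mid',226,226)]:
    print(n,np.round(inplane(s,310+a/3.615,110+b/3.615,p0,-79.1),1))
# near stud end on plane offset 30 toward camera (+perp), far stud end -30
n=np.array([.982,.189])
for q,(a,b) in((30,(258,194)),(-30,(202,164))): print(np.round(inplane(s,310+a/3.615,110+b/3.615,p0+q*n,-79.1),1))
go()
E
```

```text
top edge mid [ 72.  199.4]
band mid [ 73.3 187. ]
foot low [ 7.  53.9]
studL end [111.3 218.9]
stud R end [ 35.6 164.2]
blue band mid [ 74.3 143.8]
[ 69.1 186.7]
[ 79.3 196.1]
t 38.0 pos [588.  197.8 160.6] yaw 100.9 turn deg -0.0 units -0.0 | shift units [ 0.  0. -0.] w 55.3 F [0.1 0.1 1.1] ff 0.0
```

```bash
python3 -m creep '[[0,0,0,0,0.6],[0,0,0,0,1],[0,0,-0.4,0,1],[-0.3,0,-0.3,0,1],[-0.6,0,0,0,1],[0,0,0,0,1]]' 20| tail -c 250
python3 -m creep '[[0,0,0,0,0.3],[0,0,0,0,0.3],[0,0,0,0,0.3],[0,0,0,0,0.3],[0,0,0,0,0.3]]' 20| tail -c 250
```

```text
time: 38.6
eef_pos: [592.0, 178.2, 175.0]
orientation: [179.9, 0.0, 100.8]
wrist_force: [0.2, -0.1, -0.3]
gripper_width: 85.6
finger_force: 0.0
time: 39.1
eef_pos: [591.5, 180.0, 174.8]
orientation: [180.0, 0.0, 100.9]
wrist_force: [0.5, -1.8, 3.1]
gripper_width: 57.6
finger_force: 20.8
```

Gripped on the studs. I'll ease the grip and swing the header over the foot, which stays in L2.

```bash
python3 -m creep '[[0,0,0,0,0.35],[0,0,0,0,0.36],[0.3,0,-0.05,0,0.36],[0.3,0,-0.05,0,0.36],[0.4,0,-0.05,0,0.36],[0,0,0,0,0.36]]' 20| tail -c 250
python3 -m creep '[[0.4,0,-0.05,0,0.36],[0.4,0,-0.05,0,0.36],[0.4,0,-0.05,0,0.36],[0,0,0,0,0.36]]' 20| tail -c 250
```

```text
time: 39.7
eef_pos: [589.1, 199.6, 182.0]
orientation: [179.6, 0.1, 100.9]
wrist_force: [-0.5, -5.1, 16.5]
gripper_width: 58.2
finger_force: 15.4
time: 40.1
eef_pos: [585.2, 224.2, 186.9]
orientation: [179.4, -0.0, 100.9]
wrist_force: [-0.0, -3.1, 22.0]
gripper_width: 58.2
finger_force: 14.2
```

```bash
python3 -c "
from h import *
go(580.5,251.3,175,100.9)"
```

```text
t 40.1 pos [585.2 224.2 186.9] yaw 100.9 turn deg 0.0 units 0.0 | shift units [1.38 0.03 0.6 ] w 58.2 F [-0.  -3.1 22. ] ff 14.2
```

```bash
python3 -m creep '[[0.2,0,-0.25,0,0.35],[0.3,0,-0.15,0,0.35],[0.3,0,-0.1,0,0.35],[0,0,0,0,0.35]]' 20| tail -c 250
python3 -m creep '[[0.3,0,-0.05,0,0.35],[0.28,0,0,0,0.35],[0,0,0,0,0.35]]' 20| tail -c 250
python3 -c "
from h import *
go(580.5,251.3,175,100.9)"
```

```text
time: 40.5
eef_pos: [579.4, 239.8, 189.5]
orientation: [-179.9, -0.0, 101.0]
wrist_force: [1.4, -0.4, 1.4]
gripper_width: 57.9
finger_force: 15.8
time: 40.8
eef_pos: [577.2, 251.1, 190.4]
orientation: [-179.9, -0.0, 100.9]
wrist_force: [0.0, 0.3, -3.6]
gripper_width: 57.9
finger_force: 16.6
t 40.8 pos [577.2 251.1 190.4] yaw 100.9 turn deg 0.0 units 0.0 | shift units [-0.02  0.17  0.77] w 57.9 F [ 0.   0.3 -3.6] ff 16.6
```

```bash
python3 -m creep '[[0,0.15,0,0,0.36],[0,0,0.3,0,0.36],[0,0,0.3,0,0.36],[0,0,0,0,0.36]]' 20| tail -c 250
python3 - <<'E'
from h import *
snap('scene','s11.png')
a=cv2.imread('pics/s11.png')[110:240,310:440]
cv2.imwrite('pics/c10.png',cv2.resize(a,(470,470),interpolation=cv2.INTER_CUBIC))
E
```

```text
time: 41.2
eef_pos: [580.5, 250.4, 178.1]
orientation: [-179.9, 0.0, 100.9]
wrist_force: [-0.1, 0.8, -3.4]
gripper_width: 57.9
finger_force: 14.5
```

View pics/c10.png

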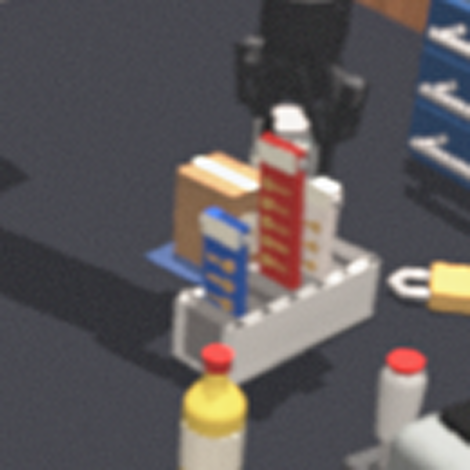

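Red now stands nearly vertical in L2: header at crop (283,155), foot in the slot at (280,285). Pushing it home.

```bash
python3 -m creep '[[0,0,0.3,0,0.36],[0,0,0.3,0,0.36],[0,0,0.3,0,0.36],[0,0,0.2,0,0.36],[0,0,0,0,0.36]]' 20| tail -c 250
python3 -m creep '[[0,0,0.2,0,0.33],[0,0,0.2,0,0.3],[0,0,0.15,0,0.3],[0,0,0,0,0.3]]' 20| tail -c 250
```

```text
time: 41.75
eef_pos: [580.4, 250.7, 156.3]
orientation: [-179.9, 0.0, 100.9]
wrist_force: [0.4, 0.1, -3.2]
gripper_width: 58.3
finger_force: 14.5
time: 42.15
eef_pos: [580.7, 250.9, 146.0]
orientation: [-180.0, -0.0, 100.9]
wrist_force: [0.6, 0.9, -4.9]
gripper_width: 57.1
finger_force: 22.5
```

```bash
python3 -m creep '[[0,0,0.2,0,0.3],[0,0,0.15,0,0.3],[0,0,0,0,0.3]]' 30| tail -c 250
python3 -m creep '[[0,0,0.1,0,0.3],[0,0,0.1,0,0.3],[0,0,0,0,0.3]]' 30| tail -c 250
```

```text
time: 42.45
eef_pos: [581.7, 251.7, 142.3]
orientation: [179.7, -0.1, 100.9]
wrist_force: [-1.4, 1.8, 6.9]
gripper_width: 56.0
finger_force: 30.7
time: 42.75
eef_pos: [582.3, 252.2, 140.2]
orientation: [179.6, -0.1, 100.9]
wrist_force: [-2.3, 2.9, 12.9]
gripper_width: 56.7
finger_force: 31.1
```

```bash
python3 -m creep '[[0,0,0,0,0.4],[0,0,0,0,0.55],[0,0,0,0,0.7],[0,0,0,0,0.75],[0,0,-0.3,0,0.75],[0,0,-1,0,0.75],[0,0,-1,0,0.75],[0,0,-1,0,0.75]]' 20| tail -c 250
python3 -m creep '[[-0.5,0,-0.7,-0.08,0.75],[-1,0,0,-0.09,0.75],[-1,0.2,0,-0.09,0.75],[-1,0.4,0,-0.09,0.75],[-1,0.5,0,-0.09,0.75],[-0.5,-0.5,0,-0.09,0.75],[-0.5,-1,0,-0.09,0.75],[0,-1,0,-0.09,0.75]]' | tail -c 250
python3 -m creep '[[0,-1,0,-0.09,0.75],[0,-1,0,-0.067,0.75],[0,-1,0,0,0.75],[0,-1,0,0,0.75],[0,-1,0,0,0.75],[0,0,0,0,0.7],[0,0,0,0,0.7]]' | tail -c 250
python3 - <<'E'
from h import *
go(603.5,-143,60,178.9)
E

```

```text
time: 43.55
eef_pos: [580.9, 250.7, 202.6]
orientation: [180.0, -0.0, 100.9]
wrist_force: [1.7, 0.3, 1.1]
gripper_width: 74.6
finger_force: 0.0
time: 44.35
eef_pos: [631.9, 129.9, 215.4]
orientation: [-180.0, -0.0, 165.1]
wrist_force: [-0.3, -0.6, -0.3]
gripper_width: 74.6
finger_force: 0.0
time: 45.05
eef_pos: [622.9, 31.9, 215.8]
orientation: [180.0, 0.0, 178.9]
wrist_force: [0.7, -0.1, -0.1]
gripper_width: 72.4
finger_force: 0.0
t 45.05 pos [622.9  31.9 215.8] yaw 178.9 turn deg -0.0 units -0.0 | shift units [ 0.8  -8.76  7.79] w 72.4 F [ 0.7 -0.1 -0.1] ff 0.0
```

```bash
python3 -m creep '[[0.1,-1,0,0,0.7],[0.1,-1,0,0,0.7],[0.1,-1,0.5,0,0.7],[0.1,-1,1,0,0.7],[0.1,-1,1,0,0.7],[0.1,-1,1,0,0.7],[0.1,-1,1,0,0.65],[0.1,-1,1,0,0.6]]' | tail -c 250
python3 -m creep '[[0,-0.76,1,0,0.55],[0,0,0.3,0,0.55],[0,0,0,0,0.55],[0,0,0,0,0.55]]' | tail -c 250
python3 - <<'E'
from h import *
go(603.5,-143,1,178.9)
s=load('t7.png'); print(rect(s,(334,180,360,235),hue(45,80),14)[:3]); print(rect(s,(376,170,404,215),hue(24,34,130,120),14)[:3])
s=snap('top','t12.png'); print(rect(s,(376,160,420,225),hue(24,34,130,120),14)[:3])
E

```

```text
time: 45.85
eef_pos: [604.0, -127.3, 104.9]
orientation: [180.0, 0.0, 179.0]
wrist_force: [0.3, -0.1, -0.3]
gripper_width: 68.4
finger_force: 0.0
time: 46.25
eef_pos: [604.3, -141.8, 80.7]
orientation: [180.0, 0.1, 179.0]
wrist_force: [-0.6, -0.3, -0.5]
gripper_width: 66.1
finger_force: 0.0
t 46.25 pos [ 604.3 -141.8   80.7] yaw 179.0 turn deg 0.1 units 0.001 | shift units [ 0.04 -0.06  3.99] w 66.1 F [-0.6 -0.3 -0.5] ff 0.0
(array([ 529.1, -141.6], dtype=float32), [48.5, 128.8000030517578], 0.699999988079071)
(array([ 594.4, -314.8], dtype=float32), [49.599998474121094, 130.89999389648438], -10.399999618530273)
(array([ 582.2, -343.4], dtype=float32), [49.70000076293945, 130.1999969482422], -9.699999809265137)
```

```bash
python3 -m creep '[[0,-0.05,1,0,0.55],[0,0,1,0,0.55],[0,0,0.8,0,0.55],[0,0,0.6,0,0.55],[0,0,0.4,0,0.55],[0,0,0.2,0,0.55],[0,0,0,0,0.55]]' | tail -c 250
python3 -m creep '[[0,0,0,0,0.35],[0,0,0,0,0.3],[0,0,0,0,0.3],[0,0,0,0,0.3]]' 20| tail -c 250
python3 -m creep '[[0,0,-0.3,0,0.3],[0,0,-0.5,0,0.3],[0,0,-0.5,0,0.3],[0,0,-0.5,0,0.34],[0,0,-0.5,0,0.34],[0,0,-0.5,0,0.34],[0,0,-0.5,0,0.34],[0,0,-0.5,0,0.34]]' | tail -c 250
python3 -m creep '[[0,0,-0.6,0,0.34],[0,0,-0.6,0,0.34],[0,0,-0.6,0,0.34],[0,0,-0.6,0,0.34],[0,0,-0.6,0,0.34],[0,0,-0.5,0,0.34],[0,0,-0.4,0,0.35],[0,0,0,0,0.36]]' | tail -c 50
python3 -m creep '[[0,0,0,0,0.37],[0,0,0,0,0.38],[0,0,0,0,0.385],[0,0,0,0,0.387]]' | tail -c 50
```

```text
time: 47.0
eef_pos: [603.5, -143.9, -0.6]
orientation: [180.0, -0.0, 178.9]
wrist_force: [0.7, 0.3, -0.1]
gripper_width: 66.4
finger_force: 0.0
time: 47.4
eef_pos: [603.9, -144.0, 0.4]
orientation: [-180.0, 0.1, 178.9]
wrist_force: [-1.9, 1.1, 4.9]
gripper_width: 58.1
finger_force: 21.6
time: 48.2
eef_pos: [603.4, -143.9, 76.3]
orientation: [180.0, 0.0, 178.9]
wrist_force: [0.1, 0.5, -1.3]
gripper_width: 58.0
finger_force: 22.0
0.3, -3.4]
gripper_width: 58.0
finger_force: 19.5
-1.0, -2.8]
gripper_width: 59.0
finger_force: 7.1
```

```bash
python3 -m creep '[[0,0,0,0,0.389],[0,0,0,0,0.389],[0.15,0,0,0,0.389],[-0.15,0,0,0,0.389],[0.15,0,0,0,0.389],[-0.15,0,0,0,0.389],[0.1,0,0,0,0.389],[-0.1,0,0,0,0.389]]' | tail -c 50
python3 -m creep '[[0,0,0,0,0.389],[0,0,0,0,0.389],[0,0,0,0,0.389],[0,0,0,0,0.389]]' | tail -c 50
python3 -m creep '[[0,0,0,0,0.35],[0,0,0,0,0.2],[0,0,0,0,0.2]]' 55| tail -c 250
cat >> h.py <<'E'
def tilt2(s,box,f,p0,yaw):
    u0,v0,u1,v1=box; k=4; im=cv2.resize(np.array(s['pixels'])[v0:v1,u0:u1],None,fx=k,fy=k,interpolation=cv2.INTER_CUBIC)
    m=f(cv2.cvtColor(im,cv2.COLOR_RGB2HSV).astype(int)).astype(np.uint8)
    m=cv2.morphologyEx(m,cv2.MORPH_CLOSE,np.ones((11,11)))
    c=max(cv2.findContours(m,0,cv2.CHAIN_APPROX_NONE)[0],key=cv2.contourArea)
    q=cv2.approxPolyDP(cv2.convexHull(c),10,True)[:,0]; q=q[np.argsort(q[:,1])]; print('corners',len(q),(q/k+[u0,v0]).round(1).tolist())
    t=(q[:2].mean(0)+.5)/k+[u0-.5,v0-.5]; b=(q[-2:].mean(0)+.5)/k+[u0-.5,v0-.5]
    T=np.array(inplane(s,*t,p0,yaw)); B=np.array(inplane(s,*b,p0,yaw)); d=T-B
    print('top',T.round(1),'bottom',B.round(1),'tilt (top ahead +)',np.degrees(np.arctan2(d[0],d[1])).round(1))
E
python3 - <<'E'
from h import *
o=ctrl.get_obs()['eef_pos'][:2]
s=snap('scene','s12.png')
tilt2(s,(240,130,330,240),hue(45,80,120,30),o,-1.1)
tilt2(load('s5.png'),(270,150,330,220),hue(100,122,120,50),np.array([487.5,-43.3]),8.2)
red=lambda h:((h[...,0]<8)|(h[...,0]>172))&(h[...,1]>150)&(h[...,2]>60)
tilt2(load('s8.png'),(300,150,360,235),red,np.array([571.,40.]),-6.7)
E
```

```text
0.3, -3.0]
gripper_width: 59.5
finger_force: 6.3
-0.9, -2.3]
gripper_width: 59.3
finger_force: 6.3
time: 50.9
eef_pos: [603.4, -144.0, 153.5]
orientation: [180.0, 0.0, 178.9]
wrist_force: [-0.5, -0.1, -3.0]
gripper_width: 54.6
finger_force: 58.3
corners 4 [[291.0, 200.8], [277.0, 203.8], [292.2, 231.2], [280.8, 234.8]]
top [  0.  135.6] bottom [ 2.5 22. ] tilt (top ahead +) -1.2
corners 4 [[305.0, 174.8], [291.5, 177.2], [307.5, 206.5], [296.0, 210.5]]
top [1.000e-01 1.399e+02] bottom [13.  18.1] tilt (top ahead +) -6.0
corners 4 [[339.2, 181.0], [326.5, 183.0], [338.0, 210.0], [326.2, 213.2]]
top [ -0.  136.7] bottom [-4.  18.8] tilt (top ahead +) 1.9
```

```bash
python3 -m creep '[[0.2,0,-0.7,0.07,0.2],[0.5,0,-0.7,0.08,0.2],[0.7,0,-0.7,0.08,0.2],[0.7,0,-0.7,0.08,0.2],[0.6,-0.4,-0.5,0.08,0.2],[0.5,-0.6,0,0.08,0.2],[0.5,-0.8,0,0.08,0.2],[0.7,-0.8,0,0.08,0.2]]' | tail -c 250
python3 -m creep '[[0.8,-0.8,0,0.08,0.2],[1,-0.6,0,0.08,0.2],[1,-0.3,0,0.077,0.2],[1,0,0,0,0.2],[1,0,0,0,0.2],[1,0,0,0,0.2],[0.5,0,0,0,0.2],[0,0,0,0,0.2]]' | tail -c 250
python3 - <<'E'
from h import *
go(512,201,220,100.9)
E
```

```text
time: 51.75
eef_pos: [493.3, -143.4, 219.6]
orientation: [180.0, 0.0, 121.9]
wrist_force: [-0.2, -0.1, -3.2]
gripper_width: 54.4
finger_force: 58.8
time: 52.55
eef_pos: [427.5, -38.2, 219.8]
orientation: [180.0, 0.0, 101.0]
wrist_force: [-0.8, 0.6, -2.2]
gripper_width: 54.4
finger_force: 59.0
t 52.55 pos [427.5 -38.2 219.8] yaw 101.0 turn deg 0.1 units 0.001 | shift units [ 1.095e+01  6.410e+00 -1.000e-02] w 54.4 F [-0.8  0.6 -2.2] ff 59.0
```

```bash
python3 -m creep '[[0.6,0.5,0,0,0.2],[1,0.7,0,0,0.2],[1,0.7,0,0,0.2],[1,0.7,0,0,0.2],[1,0.7,0,0,0.2],[1,0.7,0,0,0.2],[1,0.7,0,0,0.2],[1,0.7,0,0,0.2]]' | tail -c 250
python3 -m creep '[[1,0.4,0,0,0.2],[1,0.4,0,0,0.2],[0.9,0.2,0,0,0.2],[0.45,0,0,0,0.2],[0,0,0,0,0.2]]' | tail -c 250
python3 - <<'E'
from h import *
go(587.3,216,220,100.9)
E
```

```text
time: 53.35
eef_pos: [505.7, 130.8, 219.3]
orientation: [180.0, 0.0, 100.8]
wrist_force: [0.5, -0.2, -2.6]
gripper_width: 55.0
finger_force: 59.0
time: 53.85
eef_pos: [511.9, 200.4, 219.2]
orientation: [-180.0, 0.0, 100.9]
wrist_force: [0.4, 0.4, -3.0]
gripper_width: 54.4
finger_force: 59.0
t 53.85 pos [511.9 200.4 219.2] yaw 100.9 turn deg 0.0 units 0.0 | shift units [ 0.05  3.85 -0.04] w 54.4 F [ 0.4  0.4 -3. ] ff 59.0
```

```bash
python3 - <<'E'
from h import *
s=snap('scene','s13.png'); 
red=lambda h:((h[...,0]<8)|(h[...,0]>172))&(h[...,1]>150)&(h[...,2]>60)
p=ctrl.get_obs()['eef_pos'][:2]; p0=np.array([579.,250.15])
n=np.array([.982,.189])
print('green');tilt2(s,(330,110,420,240),hue(45,80,100,30),p,-79.1); print('tool along',(p-p0)@[.189,-.982])
# faces toward the camera: face plane offset 7mm along
print('red');tilt2(s,(370,120,410,200),red,p0,-79.1)
print('blue');tilt2(s,(355,150,385,205),hue(100,122,120,40),p0,-79.1)
E
```

```text
green
corners 4 [[359.8, 143.2], [371.2, 146.0], [358.8, 173.0], [365.5, 176.8]]
top [  3.  207.3] bottom [10.6 94.1] tilt (top ahead +) -3.8
tool along 36.801706142835755
red
corners 4 [[384.5, 169.2], [395.2, 172.2], [382.2, 181.0], [391.5, 189.2]]
top [ -8.2 122.7] bottom [-0.2 68.8] tilt (top ahead +) -8.4
blue
corners 4 [[366.5, 176.0], [377.5, 179.2], [365.5, 188.0], [376.2, 196.8]]
top [ 76.8 126.9] bottom [77.  69.8] tilt (top ahead +) -0.2
```

```bash
python3 -m creep '[[-0.05,0.6,0,0,0.2],[0,0.8,0,0,0.25],[0,0.8,0,0,0.3],[0,0.8,0,0,0.3],[0,0.85,0,0,0.3],[0,0,0,0,0.3],[0,0,0,0,0.3]]' 25| tail -c 250
python3 -m creep '[[0,0,0.3,0,0.3],[0,0,0.2,0,0.3],[0,0,0.2,0,0.3],[0,0,0,0,0.3]]' | tail -c 250
python3 -m creep '[[0,0,0.15,0,0.3],[0,0,0.15,0,0.3],[0,0,0,0,0.3]]' | tail -c 250

```

```text
time: 54.6
eef_pos: [587.6, 212.8, 219.2]
orientation: [-180.0, 0.0, 100.8]
wrist_force: [0.0, -0.8, -2.2]
gripper_width: 55.7
finger_force: 41.6
time: 55.0
eef_pos: [587.1, 213.8, 204.5]
orientation: [-179.9, 0.0, 100.9]
wrist_force: [-1.0, -0.7, -4.0]
gripper_width: 55.7
finger_force: 41.6
time: 55.3
eef_pos: [587.4, 213.8, 198.9]
orientation: [-180.0, -0.0, 100.9]
wrist_force: [-0.0, -0.5, -2.6]
gripper_width: 55.4
finger_force: 41.6
```

```bash
python3 -m creep '[[0,0,0.15,0,0.3],[0,0,0.15,0,0.3],[0,0,0.15,0,0.3],[0,0,0,0,0.3]]' | tail -c 190
python3 -m creep '[[0,0,0.15,0,0.3],[0,0,0.15,0,0.3],[0,0,0.15,0,0.3],[0,0,0,0,0.3]]' | tail -c 190

```

```text
time: 55.7
eef_pos: [587.5, 213.8, 189.8]
orientation: [-180.0, 0.0, 100.9]
wrist_force: [0.5, 0.2, -3.4]
gripper_width: 55.3
finger_force: 41.6
time: 56.1
eef_pos: [587.5, 213.8, 180.8]
orientation: [-180.0, 0.0, 100.9]
wrist_force: [0.3, -0.2, -3.1]
gripper_width: 55.7
finger_force: 41.6
```

In the slot without contact. Continuing to the floor.

```bash
python3 -m creep '[[0,0,0.3,0,0.3],[0,0,0.3,0,0.3],[0,0,0.3,0,0.3],[0,0,0.3,0,0.3],[0,0,0.3,0,0.3],[0,0,0,0,0.3]]' | tail -c 190
python3 -m creep '[[0,0,0.2,0,0.3],[0,0,0.15,0,0.3],[0,0,0.15,0,0.3],[0,0,0.1,0,0.3],[0,0,0,0,0.3]]' | tail -c 190

```

```text
time: 56.7
eef_pos: [587.3, 213.7, 150.2]
orientation: [-179.9, 0.0, 100.9]
wrist_force: [1.1, 0.3, -3.3]
gripper_width: 55.9
finger_force: 41.6
time: 57.2
eef_pos: [587.7, 214.0, 139.5]
orientation: [180.0, -0.0, 100.9]
wrist_force: [0.6, 1.7, -2.3]
gripper_width: 55.6
finger_force: 41.9
```

```bash
python3 -m creep '[[0,0,0.1,0,0.3],[0,0,0.1,0,0.3],[0,0,0,0,0.3]]' | tail -c 190
python3 -m creep '[[0,0,0.1,0,0.3],[0,0,0,0,0.3]]' | tail -c 190

```

```text
time: 57.5
eef_pos: [588.4, 214.2, 138.7]
orientation: [179.8, -0.0, 100.9]
wrist_force: [-4.5, -0.2, 10.1]
gripper_width: 55.7
finger_force: 44.5
time: 57.7
eef_pos: [588.8, 214.3, 138.6]
orientation: [179.7, -0.0, 100.9]
wrist_force: [-5.5, -1.3, 17.1]
gripper_width: 55.5
finger_force: 45.5
```

```bash
python3 -m creep '[[0,0,0,0,0.4],[0,0,0,0,0.55],[0,0,0,0,0.7],[0,0,0,0,0.75],[0,0,-0.3,0,0.75],[0,0,-1,0,0.75],[0,0,-1,0,0.75],[0,0,-1,0,0.75]]' 20| tail -c 250
python3 -m creep '[[-0.5,0,-0.7,-0.07,0.75],[-1,0,0,-0.08,0.75],[-1,0,0,-0.08,0.75],[-1,-0.3,0,-0.08,0.75],[-1,-0.5,0,-0.08,0.75],[-0.8,-0.7,0,-0.08,0.75],[-0.5,-1,0,-0.08,0.75],[0,-1,0,-0.08,0.75]]' | tail -c 250
python3 -m creep '[[0.3,-1,0,-0.08,0.75],[0.3,-1,0,-0.061,0.75],[0.3,-1,0,0,0.75],[0.3,-1,0,0,0.75],[0.3,-1,0,0,0.75],[0.3,-1,0,0,0.75],[0.3,-1,0,0,0.7],[0.3,-1,0,0,0.7]]' | tail -c 250
python3 - <<'E'
from h import *
s=snap('top','t14.png'); print(rect(s,(376,160,420,225),hue(24,34,130,120),14)[:3]); print(rect(s,(380,195,420,232),white,14)[:3])
go(508.3,-330.8,60,170.3)
E

```

```text
time: 58.5
eef_pos: [587.6, 213.8, 200.5]
orientation: [-180.0, -0.0, 100.9]
wrist_force: [-0.4, 0.5, -0.2]
gripper_width: 74.9
finger_force: 0.0
time: 59.3
eef_pos: [601.8, 62.8, 213.5]
orientation: [-180.0, 0.0, 157.8]
wrist_force: [-0.1, 0.5, -0.6]
gripper_width: 74.5
finger_force: 0.0
time: 60.1
eef_pos: [521.3, -82.8, 213.9]
orientation: [180.0, 0.0, 170.3]
wrist_force: [0.2, 0.2, 0.0]
gripper_width: 72.3
finger_force: 0.0
(array([ 582.3, -343.5], dtype=float32), [49.70000076293945, 130.0], -9.699999809265137)
(array([ 508. , -330.6], dtype=float32), [21.5, 59.400001525878906], 80.9000015258789)
t 60.15 pos [520.4 -85.1 214. ] yaw 170.2 turn deg -0.1 units -0.002 | shift units [ -1.47 -12.21   7.7 ] w 72.6 F [ 0.3 -2.4  0.1] ff 0.0
```

```bash
python3 -m creep '[[-0.12,-1,0,0,0.7],[-0.12,-1,0,0,0.7],[-0.12,-1,0,0,0.7],[-0.12,-1,0,0,0.7],[-0.12,-1,0,0,0.7],[-0.12,-1,0.5,0,0.7],[-0.12,-1,1,0,0.7],[-0.12,-1,1,0,0.7]]' | tail -c 250
python3 -m creep '[[-0.12,-1,1,0,0.65],[-0.12,-1,1,0,0.6],[-0.12,-1,1,0,0.6],[-0.12,-1,1,0,0.55],[0,-0.2,1,0,0.55],[0,0,0.2,0,0.55],[0,0,0,0,0.55],[0,0,0,0,0.55]]' | tail -c 250
python3 - <<'E'
from h import *
go(508.3,-330.6,0.5,170.3)
E

```

```text
time: 60.95
eef_pos: [513.9, -243.8, 163.6]
orientation: [-180.0, 0.1, 170.3]
wrist_force: [0.1, -0.4, 0.2]
gripper_width: 72.7
finger_force: 0.0
time: 61.75
eef_pos: [509.7, -327.2, 60.9]
orientation: [-180.0, 0.1, 170.3]
wrist_force: [-0.1, 0.2, 0.5]
gripper_width: 66.0
finger_force: 0.0
t 61.75 pos [ 509.7 -327.2   60.9] yaw 170.3 turn deg 0.0 units 0.0 | shift units [ 0.04 -0.18  3.02] w 66.0 F [-0.1  0.2  0.5] ff 0.0
```

```bash
python3 -m creep '[[0.04,-0.18,0.6,0,0.58],[0,0,0.8,0,0.55],[0,0,0.8,0,0.55],[0,0,0.5,0,0.55],[0,0,0.2,0,0.55],[0,0,0.12,0,0.55],[0,0,0,0,0.55]]' | tail -c 250
python3 -m creep '[[0,0,0,0,0.35],[0,0,0,0,0.3],[0,0,0,0,0.3],[0,0,0,0,0.3]]' 20| tail -c 250
python3 -m creep '[[0,0,-0.3,0,0.3],[0,0,-0.5,0,0.3],[0,0,-0.5,0,0.3],[0,0,-0.5,0,0.34],[0,0,-0.5,0,0.34],[0,0,-0.5,0,0.34],[0,0,-0.5,0,0.34],[0,0,-0.5,0,0.34]]' | tail -c 250
python3 -m creep '[[0,0,-0.6,0,0.34],[0,0,-0.6,0,0.34],[0,0,-0.6,0,0.34],[0,0,-0.6,0,0.34],[0,0,-0.6,0,0.34],[0,0,-0.5,0,0.34],[0,0,-0.4,0,0.35],[0,0,0,0,0.36]]' | tail -c 50
python3 -m creep '[[0,0,0,0,0.37],[0,0,0,0,0.38],[0,0,0,0,0.385],[0,0,0,0,0.387]]' | tail -c 50
```

```text
time: 62.45
eef_pos: [507.6, -330.9, -0.9]
orientation: [-180.0, 0.0, 170.3]
wrist_force: [-0.3, -0.7, 0.0]
gripper_width: 66.0
finger_force: 0.0
time: 62.85
eef_pos: [507.8, -331.1, -0.1]
orientation: [-180.0, 0.1, 170.3]
wrist_force: [-1.1, 0.4, 5.6]
gripper_width: 58.0
finger_force: 21.4
time: 63.65
eef_pos: [507.4, -330.7, 75.8]
orientation: [180.0, -0.0, 170.3]
wrist_force: [0.3, -0.4, -2.5]
gripper_width: 58.0
finger_force: 22.1
0.5, -3.0]
gripper_width: 58.3
finger_force: 19.6
-0.6, -3.5]
gripper_width: 59.3
finger_force: 7.0
```

```bash
python3 -m creep '[[0,0,0,0,0.389],[0,0,0,0,0.389],[0.15,0,0,0,0.389],[-0.15,0,0,0,0.389],[0.15,0,0,0,0.389],[-0.15,0,0,0,0.389],[0.1,0,0,0,0.389],[-0.1,0,0,0,0.389]]' | tail -c 50
python3 -m creep '[[0,0,0,0,0.389],[0,0,0,0,0.389],[0,0,0,0,0.389],[0,0,0,0,0.389]]' | tail -c 50
python3 -m creep '[[0,0,0,0,0.35],[0,0,0,0,0.2],[0,0,0,0,0.2]]' 55| tail -c 250
python3 - <<'E'
from h import *
o=ctrl.get_obs()['eef_pos'][:2]
s=snap('scene','s15.png')
tilt2(s,(190,120,290,250),hue(24,34,130,60),o,-9.7)
go(512,-330,220,100.9)
E
```

```text
-0.4, -3.5]
gripper_width: 59.6
finger_force: 6.2
-0.4, -4.2]
gripper_width: 59.7
finger_force: 6.2
time: 66.35
eef_pos: [507.4, -330.8, 153.0]
orientation: [180.0, -0.0, 170.3]
wrist_force: [0.6, 0.0, -3.6]
gripper_width: 54.6
finger_force: 58.4
corners 2 [[218.2, 193.2], [204.2, 195.8]]
top [122.6 239. ] bottom [122.6 239. ] tilt (top ahead +) 0.0
t 66.4 pos [ 507.5 -330.8  153.1] yaw 170.3 turn deg 69.4 units 0.771 | shift units [-0.    0.23 -3.35] w 54.2 F [ 0.5  0.2 -3.1] ff 58.4
```

```bash
python3 - <<'E'
from h import *
s=load('s15.png'); o=np.array([507.5,-330.8])
tilt2(s,(190,120,290,250),hue(20,38,90,40),o,-9.7)
h=cv2.cvtColor(np.array(s['pixels']),cv2.COLOR_RGB2HSV)
for z in(60,110):
  T=np.array(s['pose']);p=np.linalg.inv(T)@[507.5,-331,z,1]; u=int(s['cx']+s['fx']*p[0]/p[2]);v=int(s['cy']+s['fy']*p[1]/p[2]); print(u,v,h[v,u-4:u+5:2].tolist())
E
```

```text
corners 4 [[220.5, 200.5], [204.5, 204.0], [227.2, 234.5], [212.2, 238.2]]
top [170.8 245.2] bottom [29.6 32. ] tilt (top ahead +) 33.5
217 223 [[23, 155, 197], [23, 155, 199], [22, 154, 199], [21, 147, 191], [19, 138, 187]]
214 209 [[22, 151, 194], [22, 153, 195], [22, 153, 197], [22, 149, 197], [22, 148, 196]]
```

```bash
python3 - <<'E'
from h import *
s=load('s15.png')
for (u,v),z in (((212.6,202.3),148),((219.8,236.4),20)): print(at(s,u,v,z), 'tool 507.5 -330.8')
E
```

```text
[ 524.2 -334.6  148. ] tool 507.5 -330.8
[ 523.4 -332.6   20. ] tool 507.5 -330.8
```

Yellow hangs vertical (top and foot both at x≈524). Carrying it to L0 via a high path.

```bash
python3 -m creep '[[0,0.2,-0.8,0.07,0.2],[0,0.5,-0.8,0.08,0.2],[0,0.6,-0.8,0.08,0.2],[0,0.8,-0.8,0.08,0.2],[0.3,0.8,-0.8,0.08,0.2],[0.5,0.8,-0.8,0.08,0.2],[0.7,0.8,0,0.08,0.2],[0.8,0.6,0,0.08,0.2]]' | tail -c 250
python3 -m creep '[[0.9,0.5,0,0.08,0.2],[1,0.3,0,0.06,0.2],[1,0,0,0,0.2],[1,0,0,0,0.2],[1,0,0,0,0.2],[1,0,0,0,0.2],[1,0,0,0,0.2],[1,0,0,0,0.2]]' | tail -c 250
python3 - <<'E'
from h import *
go(512,201,250,100.9)
E
```

```text
time: 67.2
eef_pos: [539.5, -216.2, 249.9]
orientation: [179.9, 0.1, 113.3]
wrist_force: [-0.9, -0.6, -3.6]
gripper_width: 54.7
finger_force: 59.1
time: 68.0
eef_pos: [518.1, -56.9, 249.2]
orientation: [180.0, -0.0, 101.0]
wrist_force: [0.2, 0.7, -4.1]
gripper_width: 54.5
finger_force: 59.1
t 68.0 pos [518.1 -56.9 249.2] yaw 101.0 turn deg 0.1 units 0.001 | shift units [12.72  2.14 -0.04] w 54.5 F [ 0.2  0.7 -4.1] ff 59.1
```

```bash
python3 -m creep '[[1,0.3,0,0,0.2],[1,0.3,0,0,0.2],[1,0.3,0,0,0.2],[1,0.3,0,0,0.2],[1,0.3,0,0,0.2],[1,0.3,0,0,0.2],[1,0.3,0,0,0.2],[1,0,0,0,0.2]]' | tail -c 250
python3 -m creep '[[1,0,0,0,0.2],[1,0,0,0,0.2],[1,0,0,0,0.2],[1,0,0,0,0.2],[1,0,0,0,0.2],[1,0,0,0,0.2],[1,0,0,0,0.2],[1,0,0,0,0.2]]' | tail -c 250
python3 -m creep '[[1,0,0,0,0.2],[1,0,0,0,0.2],[0.1,0,0,0,0.2],[0,0,0,0,0.2],[0,0,0,0,0.2]]' | tail -c 250
python3 - <<'E'
from h import *
go(567,322,220,100.9)
p=ctrl.get_obs()['eef_pos'][:2]
s=snap('scene','s16.png'); tilt2(s,(370,90,450,200),hue(20,36,110,60),p,-79.1)
E
```

```text
time: 68.8
eef_pos: [529.3, 108.2, 249.0]
orientation: [180.0, -0.0, 101.0]
wrist_force: [-0.8, -0.8, -3.7]
gripper_width: 54.4
finger_force: 59.2
time: 69.6
eef_pos: [498.4, 265.2, 249.2]
orientation: [180.0, -0.0, 101.0]
wrist_force: [0.2, 0.2, -2.9]
gripper_width: 54.4
finger_force: 59.2
time: 70.1
eef_pos: [490.9, 304.9, 249.1]
orientation: [180.0, 0.0, 100.9]
wrist_force: [0.1, 0.3, -4.2]
gripper_width: 54.3
finger_force: 59.2
t 70.1 pos [490.9 304.9 249.1] yaw 100.9 turn deg 0.0 units 0.0 | shift units [0.12 3.9  1.46] w 54.3 F [ 0.1  0.3 -4.2] ff 59.2
corners 4 [[382.8, 125.8], [394.8, 128.8], [380.2, 156.5], [389.2, 160.2]]
top [  1.8 239.4] bottom [  7.4 122. ] tilt (top ahead +) -2.7
```

```bash
python3 -m creep '[[0.2,0.6,0,0,0.2],[0.02,0.8,0,0,0.25],[0,0.8,0,0,0.3],[0,0.8,0,0,0.3],[0,0.9,0,0,0.3],[0,0,0,0,0.3],[0,0,0,0,0.3]]' 25| tail -c 250
python3 -m creep '[[0,0,0.5,0,0.3],[0,0,0.5,0,0.3],[0,0,0.5,0,0.3],[0,0,0.4,0,0.3],[0,0,0,0,0.3]]' | tail -c 250
python3 -m creep '[[0,0,0.2,0,0.3],[0,0,0.2,0,0.3],[0,0,0,0,0.3]]' | tail -c 190
python3 -m creep '[[0,0,0.15,0,0.3],[0,0,0.15,0,0.3],[0,0,0,0,0.3]]' | tail -c 190

```

```text
time: 70.85
eef_pos: [566.5, 324.1, 248.7]
orientation: [-180.0, 0.0, 100.9]
wrist_force: [-0.1, 0.2, -3.5]
gripper_width: 55.5
finger_force: 40.6
time: 71.35
eef_pos: [565.6, 324.5, 208.8]
orientation: [-179.8, 0.0, 101.0]
wrist_force: [-0.5, 0.3, -3.6]
gripper_width: 55.5
finger_force: 40.6
time: 71.65
eef_pos: [566.3, 324.7, 202.6]
orientation: [-180.0, 0.0, 101.0]
wrist_force: [-0.6, -0.3, -4.4]
gripper_width: 55.4
finger_force: 40.6
time: 71.95
eef_pos: [566.3, 324.7, 196.5]
orientation: [-180.0, 0.0, 101.0]
wrist_force: [0.4, -0.7, -3.7]
gripper_width: 55.8
finger_force: 40.6
```

```bash
python3 -m creep '[[0,0,0.2,0,0.3],[0,0,0.2,0,0.3],[0,0,0.2,0,0.3],[0,0,0,0,0.3]]' | tail -c 190
python3 -m creep '[[0,0,0.3,0,0.3],[0,0,0.3,0,0.3],[0,0,0.3,0,0.3],[0,0,0,0,0.3]]' | tail -c 190

```

```text
time: 72.35
eef_pos: [566.1, 324.7, 184.0]
orientation: [-179.9, 0.0, 101.0]
wrist_force: [-0.3, 0.1, -3.1]
gripper_width: 55.6
finger_force: 40.6
time: 72.75
eef_pos: [565.9, 324.5, 165.5]
orientation: [-179.9, 0.0, 101.0]
wrist_force: [-0.6, 0.1, -3.1]
gripper_width: 55.3
finger_force: 40.6
```

```bash
python3 -m creep '[[0,0,0.3,0,0.3],[0,0,0.3,0,0.3],[0,0,0.3,0,0.3],[0,0,0.2,0,0.3],[0,0,0,0,0.3]]' | tail -c 190
python3 -m creep '[[0,0,0.15,0,0.3],[0,0,0.1,0,0.3],[0,0,0.1,0,0.3],[0,0,0,0,0.3]]' | tail -c 190

```

```text
time: 73.25
eef_pos: [566.0, 324.6, 144.0]
orientation: [-179.9, 0.0, 101.0]
wrist_force: [-0.2, -0.3, -3.9]
gripper_width: 55.5
finger_force: 40.6
time: 73.65
eef_pos: [566.7, 325.0, 139.1]
orientation: [179.9, -0.0, 101.0]
wrist_force: [-0.7, -0.5, 1.3]
gripper_width: 55.6
finger_force: 41.8
```

```bash
python3 -m creep '[[0,0,0.1,0,0.3],[0,0,0.1,0,0.3],[0,0,0,0,0.3]]' | tail -c 190
python3 -m creep '[[0,0,0,0,0.4],[0,0,0,0,0.55],[0,0,0,0,0.7],[0,0,0,0,0.75],[0,0,-0.3,0,0.75],[0,0,-1,0,0.75],[0,0,-1,0,0.75],[0,0,-1,0,0.75]]' 20| tail -c 250
python3 -m creep '[[-0.5,-0.5,-1,0,0.75],[-1,-0.5,-0.5,0,0.75],[-1,-0.5,0,0,0.75],[-1,-0.5,0,0,0.75],[-1,-0.5,0,0,0.75],[-1,-0.5,0,0,0.75],[-1,-0.5,0,0,0.75],[-1,-0.5,0,0,0.75]]' | tail -c 250
python3 -m creep '[[-1,-0.5,0,0,0.75],[-1,-0.5,0,0,0.75],[-1,-0.5,0,0,0.75],[-1,-0.5,0,0,0.75],[-1,-0.5,0,0,0.75],[-1,-0.5,0,0,0.75],[-1,-0.5,0,0,0.75],[-1,-0.5,0,0,0.75]]' | tail -c 250
python3 - <<'E'
from h import *
a=cv2.imread if 0 else None
s=snap('scene','s17.png');t=snap('top','t17.png')
a=cv2.imread('pics/s17.png')[130:260,310:450]; b=cv2.imread('pics/t17.png')[160:270,205:285]
cv2.imwrite('pics/c11.png',np.hstack([cv2.resize(a,(450,418),interpolation=cv2.INTER_CUBIC),cv2.resize(b,(304,418),interpolation=cv2.INTER_CUBIC)]))
print(rect(t,(210,205,265,270),hue(8,20,60,100),102)); print(rect(t,(212,215,260,270),hue(100,122,80,50),2)[:3])
E

```

```text
time: 73.95
eef_pos: [567.3, 325.7, 138.7]
orientation: [179.7, -0.1, 101.0]
wrist_force: [-5.0, -2.2, 14.5]
gripper_width: 55.5
finger_force: 44.5
time: 74.75
eef_pos: [566.4, 324.8, 201.2]
orientation: [180.0, -0.0, 101.0]
wrist_force: [0.4, 0.4, 1.2]
gripper_width: 74.9
finger_force: 0.0
time: 75.55
eef_pos: [516.1, 161.5, 230.6]
orientation: [180.0, -0.0, 101.0]
wrist_force: [-0.5, -0.4, -0.2]
gripper_width: 74.5
finger_force: 0.0
time: 76.35
eef_pos: [468.1, -10.8, 230.6]
orientation: [180.0, 0.0, 101.0]
wrist_force: [0.2, 0.8, 0.4]
gripper_width: 74.7
finger_force: 0.0
(array([428.2, 282.1], dtype=float32), [66.80000305175781, 90.69999694824219], 12.100000381469727, [[377.0, 305.0], [391.0, 240.0], [480.0, 259.0], [465.0, 324.0]])
(array([429.6, 283.9], dtype=float32), [113.0999984741211, 114.69999694824219], -75.30000305175781)
```

View pics/c11.png

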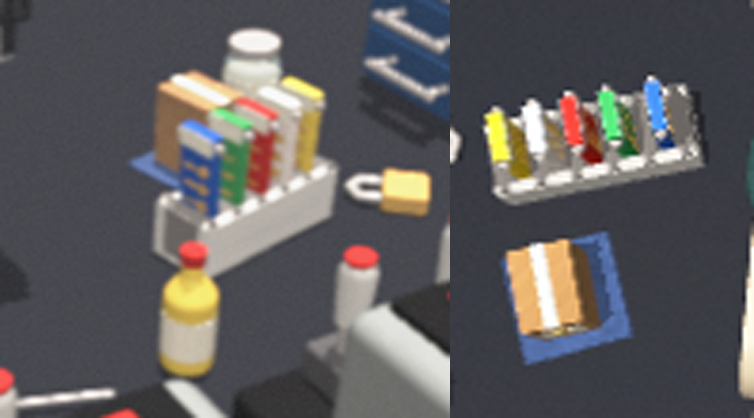

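The final view shows all five boards seated level in separate slots: yellow, white, red, green and blue. The carton is upright in the middle of the mat and the arm is clear of everything.

```bash
python3 -c "
from plant import ctrl
print(ctrl.hand_in())"
```

```text
the job is handed in; nothing more can be done
None
```

I handed the job in at about 76 s: the carton stands upright in the middle of the mat, and the yellow, red, green and blue boards are filed header-up and pushed home, one to a free slot, with the white board left in its slot; red's foot caught the divider on its first insertion (about 50 N at the wrist), so I re-gripped it and seated it in the next free slot.

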